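# Draw the spice-chest plugs for washing

### The job

Open the spice chest for cleaning: pull the lock bar's knob fully out, then with the puller rod draw every plug that is in the chest (lug down through the keyway, a quarter turn clockwise, straight up; do not touch a seated plug with the fingers) and set the plugs side by side, keyway up, flat on the floor of the yellow colander. When all are in the colander, push the lock bar fully home again, and leave the puller standing seated in its marble stand; leave the other things on the counter alone.

Things in the scene. Friction and masses are not known exactly. Their poses are not given: they have to be found in the camera images.
- chest: fixed walnut spice chest 140 (x) x 310 (y) x 100 mm high; origin: centre of its underside; its front (-x) faces the robot. Three square wells 69 mm wide in its flat top, at chest x 0, y -95, 0 and +95 mm. A plug sits on a ledge 40 mm down, top flush with the chest top; a well without a plug is an open hole.
- lockbar (a joint): lock bar, m: 0 = home (rear edge over the front 12 mm of all plugs, which cannot rise); 0.040 = fully out towards the robot (chest -x), plugs free. A sprung detent half-way takes about 5 N; past it the bar stays at that end. Steel bar 288 long, 30 wide, its top 10 mm above the chest top.
- bar_knob (a point): centre of the bar's wooden knob: a level cylinder 28 mm in diameter, 30 mm long along chest x, clear in front of the chest, 105 mm above the counter, on a 10 mm stem; moves with the bar along chest x
- puller: puller rod, 143 mm tall, upright in its stand; origin: centre of its grip, a wooden blade 42 (x) x 18 (y) x 44 mm high, flat faces to +y and -y; z up. Below: steel shaft 10 mm thick; collar 28 mm across, underside 59 mm below the origin; at the foot a cross lug 32 (x) x 9 (y) x 8 mm high, underside 121 mm below the origin.
- stand: fixed marble block 100 (x) x 80 (y) x 66 mm high, origin: centre of its underside. A well 42 (x) x 19 (y) mm goes down its middle; the puller stands in it, lug along the well, collar on the block's top (puller origin 125 mm above the counter).
- colander: loose yellow plastic colander, 260 mm across the rim, 62 mm high, walls 4 mm; flat floor 216 mm across, its top 5 mm above the origin, which is the centre of the underside; 0.35 kg; it may be knocked aside
- plug1: maple plug 66 x 66 x 40 mm high, 0.14 kg (None: absent); origin: its centre, z up. In its top a brass keyway 40 (plug x) x 15 mm, 10 mm deep, over a chamber 24 mm high. The lug enters along plug x; a quarter turn clockwise (from above) to a stop catches it under the brass, a quarter turn back frees it; from the keyway anticlockwise is blocked. Keyway along or across the chest.
- plug2: maple plug 66 x 66 x 40 mm high, 0.14 kg (None: absent); origin: its centre, z up. In its top a brass keyway 40 (plug x) x 15 mm, 10 mm deep, over a chamber 24 mm high. The lug enters along plug x; a quarter turn clockwise (from above) to a stop catches it under the brass, a quarter turn back frees it; from the keyway anticlockwise is blocked. Keyway along or across the chest.
- plug3: maple plug 66 x 66 x 40 mm high, 0.14 kg (None: absent); origin: its centre, z up. In its top a brass keyway 40 (plug x) x 15 mm, 10 mm deep, over a chamber 24 mm high. The lug enters along plug x; a quarter turn clockwise (from above) to a stop catches it under the brass, a quarter turn back frees it; from the keyway anticlockwise is blocked. Keyway along or across the chest.
- rolling_pin: loose cherry rolling pin, 330 mm long, 50 mm thick, origin under its middle; a bystander, leave it alone
- pie_dish: loose glass pie dish, 170 mm across, 35 mm high, origin under its centre; a bystander, leave it alone
- mug: loose white mug, 76 mm across, 85 mm high, origin under its centre; a bystander, leave it alone
- spoon: loose wooden spoon, 220 mm long, lying flat; a bystander, leave it alone
- bean_jar: loose jar, 80 mm across, 130 mm high, origin under its centre; a bystander, leave it alone
Mind the look-alikes: they are no part of the job. Leave any blue or purple look-alike of the plug3 alone.

How it is judged:
On the way, in this order (a step that is already met when the one before it is completed fails the run):
1. the lock bar is pulled fully out (value of joint lockbar above 0.034 m), for 0.2 s.
2. every plug stands keyway up on the colander's floor, with the lock bar still out (horizontal distance between each of plug1, plug2, plug3 and colander below 0.09 m and z of each of plug1, plug2, plug3 in the frame of colander below 0.04 m and angle between each of plug1, plug2, plug3's own z axis and vertical below 0.25 rad and value of joint lockbar above 0.025 m), for 0.2 s.
3. the lock bar is pushed fully home (value of joint lockbar below 0.004 m), for 0.2 s.
At the end, for the whole second after the job is handed in: each plug present stands keyway up (0.25 rad) on the colander floor (centre within 90 mm of its axis, under 40 mm above its underside); colander flat on the counter; lock bar home within 4 mm; puller upright (0.15 rad) in its stand, within 12 mm of its middle, collar seated within 7 mm (horizontal distance between each of plug1, plug2, plug3 and colander below 0.09 m and z of each of plug1, plug2, plug3 in the frame of colander below 0.04 m and angle between each of plug1, plug2, plug3's own z axis and vertical below 0.25 rad and value of joint lockbar below 0.004 m and angle between colander's own z axis and vertical below 0.1 rad and z of colander in the frame of chest below 0.01 m and horizontal distance between puller and stand below 0.012 m and z of puller in the frame of stand below 0.132 m and angle between puller's own z axis and vertical below 0.15 rad); the robot touches nothing.
It fails at once if a bystander is moved more than 40 mm (distance of any of rolling_pin, pie_dish, mug, spoon, bean_jar from where it was at the start of the episode above 0.04 m).
It fails at once if the fingers touch a plug still seated in its well ((contact force between the fingers and plug1 above 1 N and z of plug1 in the frame of chest between 0 and 0.115 m and x of plug1 in the frame of chest between -0.06 and 0.06 m and y of plug1 in the frame of chest between -0.14 and 0.14 m) or (contact force between the fingers and plug2 above 1 N and z of plug2 in the frame of chest between 0 and 0.115 m and x of plug2 in the frame of chest between -0.06 and 0.06 m and y of plug2 in the frame of chest between -0.14 and 0.14 m) or (contact force between the fingers and plug3 above 1 N and z of plug3 in the frame of chest between 0 and 0.115 m and x of plug3 in the frame of chest between -0.06 and 0.06 m and y of plug3 in the frame of chest between -0.14 and 0.14 m)).
Of plug1, plug2, plug3 only 2 to 3 are there at a start; the rules pass over those that are not, and their reading is None.
At some moment in a run one of colander may be knocked a few centimetres aside while the robot is not near it.
It also fails if it takes over 210 s, if anything falls off the work surface, if the arm or the gripper's body presses on something with over 40 N, if the wrist force passes 120 N, or if a joint passes its speed limit or range.

### The arm

A 6-joint arm with a two-finger parallel gripper is mounted at the origin on the work surface. World frame = base frame: x ahead of the robot, y to its left, z up, the work surface at z = 0. Lengths are in m, angles in rad, forces in N, time in s.
With the tool pointing down it reaches from about 0.4 to 0.825 m from the base axis. Payload 7 kg.
Tool frame: the origin (TCP) lies between the finger pads; the fingertips stand 11 mm ahead of it and the grasp point (between the pads) lies 8 mm behind it (arm.tips_ahead is the distance from the TCP to the fingertips, in m); z points along the fingers, x is the direction in which the jaws open and shut, and the axes are right-handed (so a half turn about z gives the same grasp; the last joint's range is limited). The gripper opens to 88 mm and grips with 3 to 60 N. Pads are 19 mm wide; open, the fingers measure 130 mm over their backs; the gripper's body (78 mm by 193 mm) begins 47 mm behind the grasp point.
Start: joints at [-1.01, 0.359, 0.012, 0, -1.224, -0.288], TCP at [0.182, -0.65, 0.238] pointing down, gripper open.
Joint ranges: [-3.07, 3.07], [-1.43, 2.12], [-1.02, 1.25], [-3.03, 1.67], [-3.05, -0], [-3.03, 3.03]. Speed limits (rad/s): [2.39, 2.39, 3.01, 3.14, 3.14, 3.14].

### API

Orientations are given as [roll, pitch, yaw] about the fixed x, y, z axes, in that order (R = Rz(yaw) Ry(pitch) Rx(roll)).
In Python, from station import arm, optics, finder gives the robot as it stands. The module is installed in compiled form; this text tells all that it offers.
- The arm moves only by the tool apply_moves, never from a script. Its argument "increments" is one flat list of numbers, 6 for each row, row after row: the shift along the world's x, y, z in m, then the turn, a rotation vector about the world's x, y, z in rad. In form: [tx, ty, tz, rx, ry, rz, tx, ty, tz, rx, ry, rz, ...]. A call has 1 to 20 rows; each row shifts and turns the pose as measured when the row begins; what a row does not reach is not made up. A row lasts 1/12 s, in which the tool goes at most 41.7 mm and 7.16 degrees, less where a joint would pass 70% of its speed; a pose out of reach is approached as far as the arm can. A call with a gripper value outside its range is refused whole. "hand" is the closure, from 0 (fully open) to 1 (shut), set as the call begins (left out, the last holds). The fingers move at their own pace and stop on an object; "force" is the grip in N (left out, the last holds). Time passes only in rows, so rows that do not move let the fingers close. It gives the time, the measured TCP pose, the force and the opening at its end, in the units of the state.
- arm.get_state(): the state, without advancing time (a new reading comes with each control period).
- optics.grab_frame(name): name is "scene" or "top" or "wrist"; returns the picture (384x512x3 uint8, red, green, blue); there is no depth.
- optics.camera_model(name): a dict with "fx", "fy", "cx", "cy" (pixels), "world_to_cam" (4x4, takes a point from world to camera coordinates); the wrist camera has in their place "T_tool_cam" (4x4, takes a point from camera to tool coordinates, whose origin is the TCP and whose axes are the tool frame's). Camera axes: x right, y up, looking along -z (the intrinsics and any distortion apply to the point x, -y, -z); pixel columns grow to the right and rows downward; lengths in m; the calibration is good to about 2 mm. A picture is of the moment at which its call begins: read the wrist's pose just before it. camera_model takes no time and is no camera call.
- arm.job_done(): hands the job in, once; it reports no verdict.
Trained networks look in the newest picture that a camera, given by its name, has taken for a name from the list of things; names that differ only in an ending like _2 or _b are one class to them, and where a whole thing is asked for, a point or a joint stands for the part that bears it (a point fixed in the world has none). Each returns a list of dicts, best first, with "conf" (0 to 1); they miss things now and then, are a little off and sometimes report something else, mostly with a low value. They report only what shows in the picture. A call takes as long as a camera call. They do not tell look-alikes from the thing itself.
- finder.find_in(camera, name): "box" ([left, top, right, bottom] in pixels, round what is visible of it).
- finder.landmark_of(camera, name): "point" ([column, row] in pixels: a listed point, or the origin of a listed thing).
The state is a dict: "t": time; "q": joint angles; "qd": joint speeds; "joint_efforts": joint torques, N m; "eef_pos": TCP position; "ee_rot": TCP orientation; "force": force on the tool from outside, world axes, zero at the start; "moment": the same for the moment, N m; "width": finger opening in m.
Only numpy, scipy, OpenCV 4.12 (cv2) and the standard library are available. Lean on these libraries where they do the work, as an engineer would, in place of code of your own. Each camera call takes 0.05 s, during which the arm holds its last target. There are 200 camera calls.

## Working session

There is one attempt and no reset: what is moved stays moved. The work goes in short steps, Python scripts to look and compute and a tool call to move; the robot and the scene stay as the last step left them, time stands still between calls to the robot, and variables do not carry over. Pictures are saved under pics/ and viewed, about 12 in all and at most 16, crops included, and the job is handed in when it is done.

Besides the shell and the picture viewer there is one more tool, called after "Call:" as a command line: name --argument value ..., lists and objects as JSON in quotes. apply_moves: Moves the arm, as the interface text tells. Its arguments: {"type":"object","properties":{"increments":{"type":"array"},"hand":{"type":"number"},"force":{"type":"number"}},"required":["increments"]}

```bash
mkdir -p pics
cat > h.py <<'E'
from station import arm, optics, finder
import numpy as np, cv2
from scipy.spatial.transform import Rotation as R
def save(cam,fn,crop=None,scale=1):
    im=optics.grab_frame(cam)
    if crop: im=im[crop[1]:crop[3],crop[0]:crop[2]]
    if scale!=1: im=cv2.resize(im,None,fx=scale,fy=scale,interpolation=cv2.INTER_CUBIC)
    cv2.imwrite('pics/'+fn,im[...,::-1]); return im
def w2c(cam,st=None):
    m=optics.camera_model(cam)
    if cam!='wrist': return m,np.array(m['world_to_cam'])
    st=st or arm.get_state()
    T=np.eye(4);T[:3,:3]=R.from_euler('xyz',st['ee_rot']).as_matrix();T[:3,3]=st['eef_pos']
    return m,np.linalg.inv(T@np.array(m['T_tool_cam']))
def proj(cam,P,st=None):
    m,W=w2c(cam,st); P=np.atleast_2d(P); c=P@W[:3,:3].T+W[:3,3]
    return np.c_[m['cx']+m['fx']*c[:,0]/-c[:,2], m['cy']+m['fy']*-c[:,1]/-c[:,2]]
def ray(cam,px,z,st=None):
    m,W=w2c(cam,st); C=np.linalg.inv(W); px=np.atleast_2d(px)
    d=np.c_[(px[:,0]-m['cx'])/m['fx'],-(px[:,1]-m['cy'])/m['fy'],-np.ones(len(px))]@C[:3,:3].T
    o=C[:3,3]; return o+d*((z-o[2])/d[:,2])[:,None]
E
python3 - <<'E'
from h import *
s=arm.get_state(); print(s)
for c in ['top','scene','wrist']: print(c,optics.camera_model(c))
a=save('top','top0.png');
for n in ['chest','bar_knob','puller','stand','colander','plug1','plug2','plug3','rolling_pin','pie_dish','mug','spoon','bean_jar']:
    print(n,[(np.round(d['point']).tolist(),round(d['conf'],2)) for d in finder.landmark_of('top',n)][:4])
save('scene','scene0.png')
E
```

```text
{'t': 0.0, 'q': array([-1.00992905e+00,  3.59420650e-01,  1.10421265e-02, -3.93489616e-04,
       -1.22410673e+00, -2.88094927e-01]), 'qd': array([ 0.00081703, -0.00062398, -0.00064787,  0.00065165,  0.00092789,
       -0.00208802]), 'joint_efforts': array([-1.63360477e-03, -5.82714951e+01,  2.93061233e+01,  6.99728251e+00,
        6.99762837e-03, -2.05653159e-04]), 'eef_pos': array([ 0.18169665, -0.64957755,  0.23658575]), 'ee_rot': array([-3.14146739e+00, -1.72442570e-03,  1.84343455e+00]), 'force': array([-0.53474745,  0.54185574,  0.63736906]), 'moment': array([ 0.00441705,  0.00354648, -0.00678126]), 'width': 0.08742980076961047}
top {'fx': 358.4487608684118, 'fy': 358.4487608684118, 'cx': 260.6223249199627, 'cy': 189.95164051399883, 'world_to_cam': array([[ 0.0190566 , -0.99957623,  0.02200475, -0.00431705],
       [ 0.98933154,  0.02203145,  0.14400594, -0.59972334],
       [-0.14442971,  0.01902573,  0.98933214, -0.8818091 ],
       [ 0.        ,  0.        ,  0.        ,  1.        ]])}
scene {'fx': 418.64308901189986, 'fy': 418.64308901189986, 'cx': 250.31502272246354, 'cy'
[... 730 characters left out ...]
 1.00000000e+00]])}
chest [([270.0, 194.0], 0.6)]
bar_knob [([276.0, 226.0], 0.72)]
puller [([113.0, 221.0], 0.69), ([266.0, 190.0], 0.44)]
stand [([134.0, 224.0], 0.9)]
colander [([404.0, 224.0], 0.74)]
plug1 [([233.0, 194.0], 0.97), ([238.0, 279.0], 0.82), ([178.0, 176.0], 0.78), ([271.0, 191.0], 0.75)]
plug2 [([233.0, 194.0], 0.97), ([238.0, 279.0], 0.82), ([178.0, 176.0], 0.78), ([271.0, 191.0], 0.75)]
plug3 [([233.0, 194.0], 0.97), ([238.0, 279.0], 0.82), ([178.0, 176.0], 0.78), ([271.0, 191.0], 0.75)]
rolling_pin [([262.0, 120.0], 0.94)]
pie_dish [([316.0, 284.0], 0.74)]
mug [([193.0, 279.0], 0.8)]
spoon [([270.0, 193.0], 0.58), ([373.0, 145.0], 0.57)]
bean_jar [([123.0, 147.0], 0.83)]
```

View pics/top0.png

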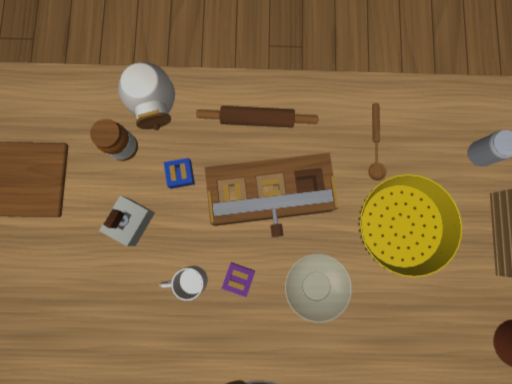

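View pics/scene0.png

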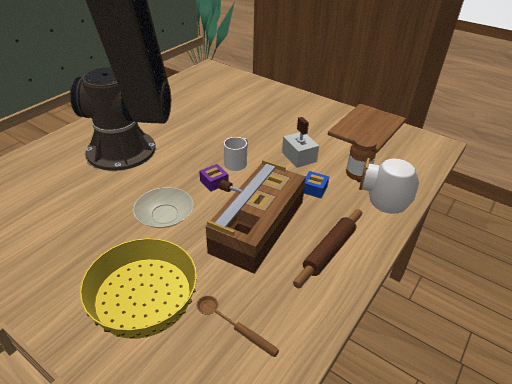

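The top view shows plug candidates at (233,194) and (271,187) in the chest. The blue look-alike is at (178,174), the purple one at (238,279), and the third well at (308,180) is empty. The puller is at (115,218) in its stand at (126,221), the knob at (277,230) and the colander at (410,226). I choose the two maple plugs in the chest and will check them in a close crop.

Run:
```python
from h import *
im=optics.grab_frame('top')
a=cv2.resize(im[145:245,195:345],None,fx=5,fy=5,interpolation=cv2.INTER_CUBIC)
b=cv2.resize(im[190:250,90:160],None,fx=5,fy=5,interpolation=cv2.INTER_CUBIC)
cv2.imwrite('pics/chestcrop.png',a[...,::-1]); 
c=np.zeros((500,750+0,3),np.uint8); c=a
cv2.imwrite('pics/stand.png',b[...,::-1])
for n,px,z in [('corner BL',(207,170),.1),('BR',(330,155),.1),('knob',(277,230),.105),('plugA',(233,194),.1),('plugB',(271,187),.1),('stand',(126,221),.066),('grip',(115,218),.14),('coll floor',(402,226),.005),('blue',(178,174),.02),('purple',(238,279),.02)]:
    print(n,ray('top',px,z)[0].round(3))
```

```text
corner BL [0.638 0.141 0.1  ]
BR [ 0.682 -0.16   0.1  ]
knob [ 0.496 -0.031  0.105]
plugA [0.58  0.076 0.1  ]
plugB [ 0.599 -0.016  0.1  ]
stand [0.512 0.339 0.066]
grip [0.514 0.338 0.14 ]
coll floor [ 0.516 -0.373  0.005]
blue [0.641 0.227 0.02 ]
purple [0.372 0.061 0.02 ]
```

View pics/chestcrop.png

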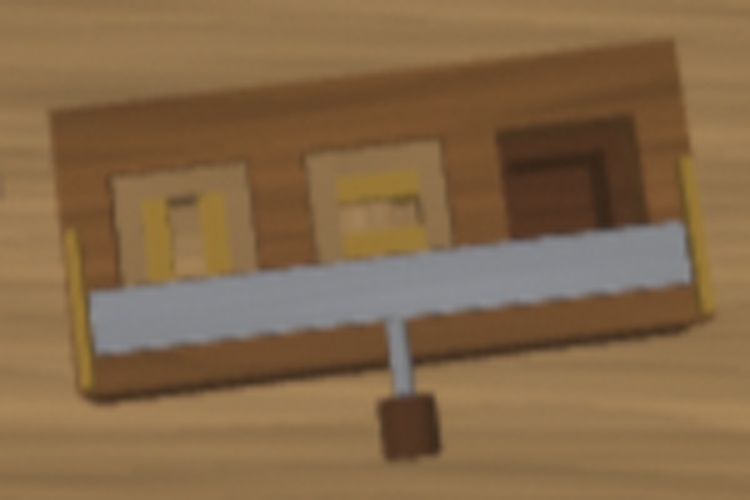

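View pics/stand.png

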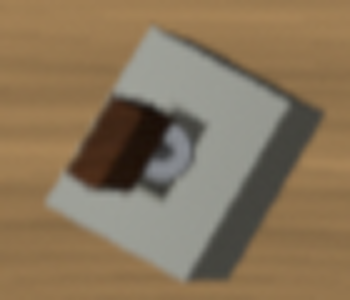

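The crop confirms two maple plugs with brass keyways: the left slot runs along chest x, the middle slot along chest y, and the right well is empty. The stand's long side is turned about -31°. Next I fit poses from the corners.

```bash
cat >> h.py <<'E'
from scipy.optimize import least_squares
def fit(cams, pts, x0):
    """pts: list of (cam, state, local xyz, px). pose planar x,y,yaw"""
    def res(p):
        c,s=np.cos(p[2]),np.sin(p[2]); out=[]
        for cam,st,l,px in pts:
            w=[p[0]+c*l[0]-s*l[1],p[1]+s*l[0]+c*l[1],l[2]]
            out+=list((proj(cam,w,st)[0]-px))
        return out
    r=least_squares(res,x0,loss='soft_l1'); return r.x,np.array(r.fun).reshape(-1,2)
E
python3 - <<'E'
from h import *
f=lambda x,y:(195+x/5,145+y/5)
P=[((.07,.155,.1),f(50,112)),((.07,-.155,.1),f(673,40)),((-.07,.155,.1),f(90,397)),((-.07,-.155,.1),f(710,320))]
x,r=fit(0,[('top',None,l,p) for l,p in P],[.6,0,.14]); print('chest',x.round(4),np.degrees(x[2]),r.round(1).tolist())
g=lambda x,y:(90+x/5,190+y/5)
P=[((.05,.04,.066),g(152,27)),((.05,-.04,.066),g(290,103)),((-.05,-.04,.066),g(187,280)),((-.05,.04,.066),g(45,203))]
x2,r=fit(0,[('top',None,l,p) for l,p in P],[.51,.34,-.5]); print('stand',x2.round(4),np.degrees(x2[2]),r.round(1).tolist())
print('knob',ray('top',f(408,427),.112))
for y in (.095,0): print('well',x[:2]+np.array([-np.sin(x[2]),np.cos(x[2])])*y)
E
```

```text
chest [ 0.5967 -0.0169  0.1421] 8.143458151900091 [[-0.3, -0.0], [0.4, -0.2], [-2.4, 0.2], [1.7, -0.1]]
stand [ 0.5128  0.3446 -0.4717] -27.02383746989988 [[0.0, -0.2], [0.2, -0.3], [-0.2, 0.3], [0.0, 0.2]]
knob [[ 0.49440615 -0.03001904  0.112     ]]
well [0.58319571 0.07712313]
well [ 0.59665266 -0.01691894]
```

Call:
apply_moves --increments '[0.0174,0.0344,0.001,0,0,-0.007,0.0174,0.0344,0.001,0,0,-0.007,0.0174,0.0344,0.001,0,0,-0.007,0.0174,0.0344,0.001,0,0,-0.007,0.0174,0.0344,0.001,0,0,-0.007,0.0174,0.0344,0.001,0,0,-0.007,0.0174,0.0344,0.001,0,0,-0.007,0.0174,0.0344,0.001,0,0,-0.007,0.0174,0.0344,0.001,0,0,-0.007,0.0174,0.0344,0.001,0,0,-0.007,0.0174,0.0344,0.001,0,0,-0.007,0.0174,0.0344,0.001,0,0,-0.007,0.0174,0.0344,0.001,0,0,-0.007,0.0174,0.0344,0.001,0,0,-0.007,0.0174,0.0344,0.001,0,0,-0.007,0.0174,0.0344,0.001,0,0,-0.007,0.0174,0.0344,0.001,0,0,-0.007,0.0174,0.0344,0.001,0,0,-0.007]' --hand 0

```text
t: 2.3
eef_pos: [0.4985, -0.0061, 0.2581]
ee_rot: [3.131, -0.0, 1.702]
force: [2.1, -0.6, -0.4]
width: 0.0876
```

Run:
```python
from h import *
s=arm.get_state(); print(s['t'],s['q'].round(2),s['eef_pos'],s['ee_rot'])
im=save('wrist','w1.png',scale=1.5)
for n in ['bar_knob','plug1']: print([(np.round(d['point'],1).tolist(),round(d['conf'],2)) for d in finder.landmark_of('wrist',n)][:4])
c=lambda x,y,z:[.5967+.98992*x-.1416*y,-.0169+.1416*x+.98992*y,z]
print('pred', (proj('wrist',[c(.07,.155,.1),c(.07,-.155,.1),c(0,.095,.1),c(0,0,.1),c(-.1027,0,.105)],s)*1.5).round())
```

```text
2.3 [ 0.38  0.04 -0.34  0.   -1.17 -1.83] [ 0.49846543 -0.00605255  0.25806711] [ 3.13103602e+00 -8.80662414e-06  1.70242255e+00]
[([227.9, 173.2], 0.64), ([233.6, 233.9], 0.32)]
[([331.1, 53.8], 0.64)]
pred [[567. 491.]
 [131. 495.]
 [487. 403.]
 [346. 404.]
 [341. 257.]]
```

View pics/w1.png

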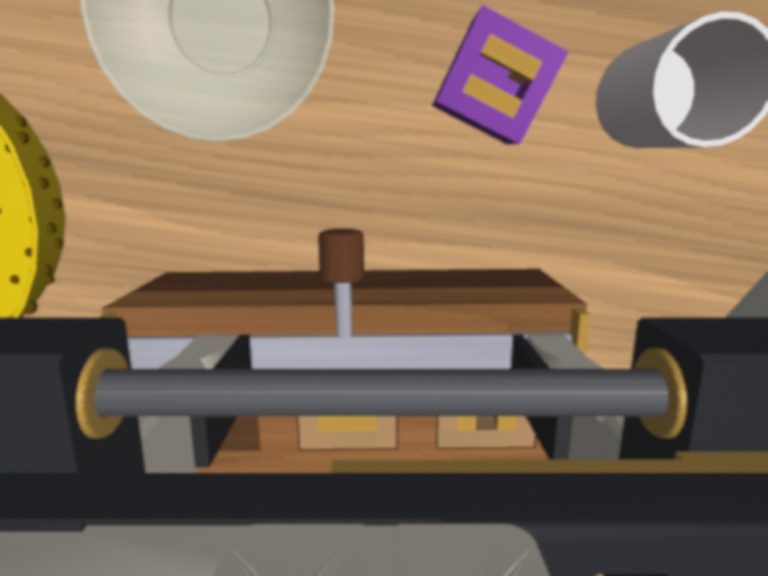

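```bash
cat >> h.py <<'E'
def delta(x,y,z,yawdeg):
    s=arm.get_state(); A=R.from_euler('xyz',s['ee_rot']); B=R.from_euler('xyz',[np.pi,0,np.radians(yawdeg)])
    rv=(B*A.inv()).as_rotvec()
    print('t',round(s['t'],2),'d',(np.array([x,y,z])-s['eef_pos']).round(4),'rv',rv.round(4),'pos',s['eef_pos'].round(4),'F',np.round(s['force'],1),'q',np.degrees(s['q']).round(),'w',round(s['width'],4))
E
python3 -c "
from h import *
delta(.495,-.0314,.097,98.14)"
```

```text
t 2.45 d [-0.004  -0.0256 -0.1603] rv [-0.001   0.0092  0.0069] pos [ 0.499  -0.0058  0.2573] F [ 0.4 -0.1 -0.5] q [  22.    3.  -20.    0.  -67. -104.] w 0.0878
```

Align, descend to the knob and close; the pull comes next.

Call:
apply_moves --increments '[-0.002,-0.013,-0.01,-0.0005,0.005,0.0035,-0.002,-0.0126,-0.01,-0.0005,0.004,0.0035,0,0,-0.02,0,0,0,0,0,-0.02,0,0,0,0,0,-0.02,0,0,0,0,0,-0.02,0,0,0,0,0,-0.02,0,0,0,0,0,-0.02,0,0,0,0,0,-0.015,0,0,0,0,0,0,0,0,0]'

```text
t: 3.28
eef_pos: [0.4909, -0.0397, 0.0994]
ee_rot: [3.136, -0.001, 1.709]
force: [-0.3, 0.5, 0.2]
width: 0.0873
```

```bash
python3 -c "
from h import *
delta(.495,-.0314,.097,98.14)"
```

```text
t 3.28 d [ 0.0041  0.0083 -0.0024] rv [-0.0014  0.0059  0.0038] pos [ 0.4909 -0.0397  0.0994] F [-0.3  0.5  0.2] q [  18.   11.  -33.    0.  -46. -100.] w 0.0873
```

Call:
apply_moves --increments '[0.002,0.008,-0.002,-0.0014,0.006,0.004,0,0,0,0,0,0]'

```text
t: 3.45
eef_pos: [0.4922, -0.0331, 0.0978]
ee_rot: [-3.14, 0.001, 1.711]
force: [-0.5, 0.4, 0.1]
width: 0.0878
```

Call:
apply_moves --increments '[0,0,0,0,0,0,0,0,0,0,0,0,0,0,0,0,0,0,0,0,0,0,0,0,0,0,0,0,0,0,0,0,0,0,0,0,0,0,0,0,0,0]' --hand 1 --force 50

```text
t: 4.03
eef_pos: [0.4946, -0.0327, 0.1023]
ee_rot: [3.136, -0.0, 1.712]
force: [-0.8, 0.1, 0.9]
width: 0.0463
```

Call:
apply_moves --increments '[0,0,-0.003,0,0,0,0,0,0,0,0,0,0,0,0,0,0,0,0,0,0,0,0,0,0,0,0,0,0,0]'

```text
t: 4.45
eef_pos: [0.4952, -0.0307, 0.0993]
ee_rot: [3.134, -0.003, 1.712]
force: [0.6, -1.9, 0.2]
width: 0.0269
```

Call:
apply_moves --increments '[-0.0079,-0.0011,0,0,0,0,-0.0079,-0.0011,0,0,0,0,-0.0079,-0.0011,0,0,0,0,-0.0079,-0.0011,0,0,0,0,-0.0079,-0.0011,0,0,0,0,0,0,0,0,0,0]'

```text
t: 4.95
eef_pos: [0.4629, -0.0355, 0.0992]
ee_rot: [3.119, -0.002, 1.713]
force: [-10.8, 3.6, 11.2]
width: 0.0269
```

```bash
python3 -c "
from h import *
delta(.4556,-.0366,.098,98.14)"
```

```text
t 4.95 d [-0.0073 -0.0011 -0.0012] rv [-0.0054  0.0218  0.0001] pos [ 0.4629 -0.0355  0.0992] F [-10.8   3.6  11.2] q [  20.    8.  -37.    0.  -44. -102.] w 0.0269
```

Call:
apply_moves --increments '[-0.006,-0.001,0,-0.003,0.012,0,-0.006,-0.001,0,-0.002,0.008,0,-0.004,0,0,0,0,0,0,0,0,0,0,0,0,0,0,0,0,0]'

```text
t: 5.37
eef_pos: [0.4565, -0.0364, 0.0992]
ee_rot: [3.122, 0.0, 1.715]
force: [-3.3, 4.6, 8.1]
width: 0.027
```

```bash
python3 -c "
from h import *
delta(.4556,-.0366,.098,98.14)
save('top','t2.png',crop=(195,145,345,265),scale=3)
print(finder.landmark_of('top','bar_knob')[:1])
"
```

```text
t 5.37 d [-0.0009 -0.0002 -0.0012] rv [-0.0025  0.0196 -0.0017] pos [ 0.4565 -0.0364  0.0992] F [-3.3  4.6  8.1] q [  20.    8.  -38.    0.  -44. -102.] w 0.027
[]
```

Call:
apply_moves --increments '[-0.004,0,0,0,0,0,0,0,0,0,0,0]'

```text
t: 5.63
eef_pos: [0.456, -0.0364, 0.0994]
ee_rot: [3.115, 0.001, 1.716]
force: [-0.5, -0.7, -3.5]
width: 0.0267
```

Call:
apply_moves --increments '[0,0,0,0,0,0,0,0,0,0,0,0,0,0,0,0,0,0,0,0,0,0,0,0,0,0,0,0,0,0]' --hand 0

```text
t: 6.05
eef_pos: [0.4536, -0.0371, 0.099]
ee_rot: [3.119, 0.002, 1.716]
force: [0.6, -0.6, 0.5]
width: 0.055
```

Call:
apply_moves --increments '[0,0,0.03,0,0.01,0,0,0,0.04,0,0.01,0,0,0,0.04,0,0,0,0,0,0.04,0,0,0,0,0.03,0,0,0,0.1,0,0.03,0,0,0,0.1,0,0.03,0,0,0,0.1,0,0.03,0,0,0,0.1,0,0.03,0,0,0,0.1,0,0.03,0,0,0,0.1,0,0.03,0,0,0,0.1,0,0.03,0,0,0,0.1,0,0,0,0,0,0]'

```text
t: 7.13
eef_pos: [0.4464, 0.2108, 0.2596]
ee_rot: [3.139, 0.001, 2.55]
force: [1.7, -0.2, 0.8]
width: 0.0876
```

```bash
python3 -c "
from h import *
delta(.5128,.3446,.25,243)
save('scene','s2.png',crop=(120,80,430,300),scale=2.4)
print(finder.landmark_of('scene','bar_knob')[:1], proj('scene',[[.4556,-.0366,.105],[.495,-.031,.105]]))
"
```

```text
t 7.13 d [ 0.0664  0.1338 -0.0096] rv [-3.1000e-03  1.0000e-04  1.6908e+00] pos [0.4464 0.2108 0.2596] F [ 1.7 -0.2  0.8] q [ 48.   2. -20.   0. -68. -82.] w 0.0876
[{'point': [209.9, 180.0], 'conf': 0.82}] [[212.88412379 181.10542327]
 [225.19055858 185.53669108]]
```

View pics/s2.png

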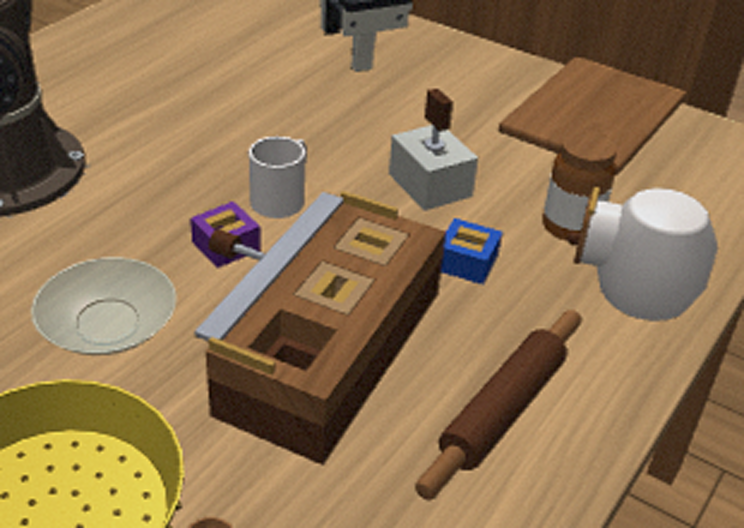

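Call:
apply_moves --increments '[0.0047,0.0095,0,0,0,0.115,0.0047,0.0095,0,0,0,0.115,0.0047,0.0095,0,0,0,0.115,0.0047,0.0095,0,0,0,0.115,0.0047,0.0095,0,0,0,0.115,0.0047,0.0095,0,0,0,0.115,0.0047,0.0095,0,0,0,0.115,0.0047,0.0095,0,0,0,0.115,0.0047,0.0095,0,0,0,0.115,0.0047,0.0095,0,0,0,0.115,0.0047,0.0095,0,0,0,0.115,0.0047,0.0095,0,0,0,0.115,0.0047,0.0095,0,0,0,0.115,0.0047,0.0095,0,0,0,0.115,0,0,0,0,0,0,0,0,0,0,0,0]'

```text
t: 8.57
eef_pos: [0.5136, 0.3263, 0.2598]
ee_rot: [3.141, -0.006, -2.089]
force: [-0.1, -0.7, 0.0]
width: 0.0873
```

```bash
python3 -c "
from h import *
delta(.5128,.3446,.25,243)
s=arm.get_state()
save('wrist','w3.png',scale=1.5)
a=np.radians(-27.02);c=lambda x,y,z:[.5128+np.cos(a)*x-np.sin(a)*y,.3446+np.sin(a)*x+np.cos(a)*y,z]
print((proj('wrist',[c(0,0,.125),c(.021,.009,.147),c(.021,-.009,.147),c(-.021,-.009,.147),c(-.021,.009,.147),c(.05,.04,.066),c(.05,-.04,.066),c(-.05,-.04,.066),c(-.05,.04,.066)],s)*1.5).round())
"
```

```text
t 8.57 d [-0.0008  0.0183 -0.0098] rv [ 0.0053 -0.0031  0.0469] pos [0.5136 0.3263 0.2598] F [-0.1 -0.7  0. ] q [ 51.  14.  -6.   0. -71.   9.] w 0.0873
[[351. 292.]
 [330. 266.]
 [364. 264.]
 [368. 339.]
 [335. 340.]
 [292. 200.]
 [410. 195.]
 [415. 335.]
 [304. 340.]]
```

View pics/w3.png

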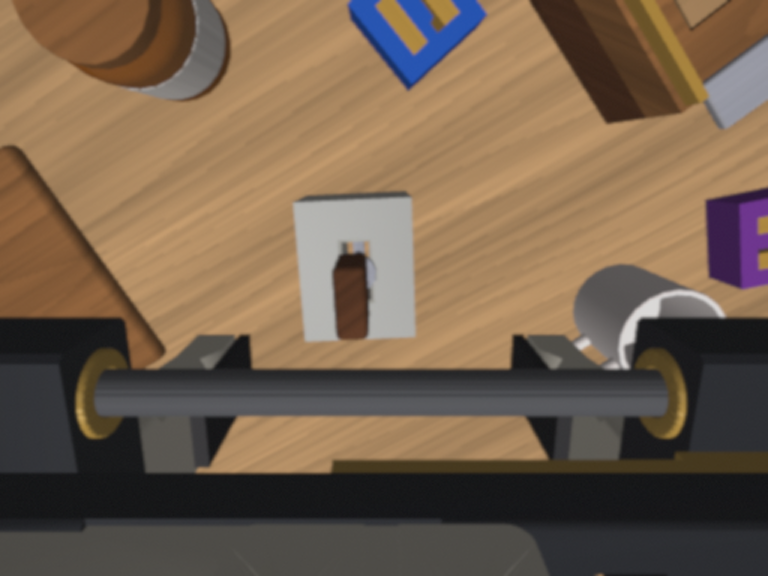

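Call:
apply_moves --increments '[-0.0004,0.009,-0.01,0.0025,-0.0015,0.023,-0.0004,0.009,-0.01,0.0025,-0.0015,0.023,0,0,-0.02,0,0,0,0,0,-0.02,0,0,0,0,0,-0.02,0,0,0,0,0,0,0,0,0]'

```text
t: 9.12
eef_pos: [0.5113, 0.3443, 0.1749]
ee_rot: [3.141, 0.004, -2.048]
force: [-0.3, -1.1, -1.1]
width: 0.0875
```

```bash
python3 -c "
from h import *
delta(.5128,.3446,.117,243)"
```

```text
t 9.12 d [ 0.0015  0.0003 -0.0579] rv [-0.0033  0.0014  0.0058] pos [0.5113 0.3443 0.1749] F [-0.3 -1.1 -1.1] q [ 52.  18. -12.  -0. -60.  11.] w 0.0875
```

Call:
apply_moves --increments '[0.0015,0,-0.015,-0.003,0.001,0.006,0,0,-0.015,0,0,0,0,0,-0.015,0,0,0,0,0,-0.01,0,0,0,0,0,0,0,0,0]'

```text
t: 9.53
eef_pos: [0.5121, 0.3455, 0.1181]
ee_rot: [-3.141, 0.0, -2.041]
force: [-0.8, -0.2, -0.3]
width: 0.0873
```

Call:
apply_moves --increments '[0,0,0,0,0,0,0,0,0,0,0,0,0,0,0,0,0,0,0,0,0,0,0,0,0,0,0,0,0,0,0,0,0,0,0,0,0,0,0,0,0,0,0,0,0,0,0,0,0,0,0,0,0,0,0,0,0,0,0,0]' --hand 1 --force 60

```text
t: 10.37
eef_pos: [0.5138, 0.3475, 0.1234]
ee_rot: [-3.138, 0.006, -2.04]
force: [0.1, 0.4, -0.1]
width: 0.0267
```

```bash
python3 -c "
from h import *
delta(.5128,.3446,.117,243)"
```

```text
t 10.37 d [-0.001  -0.0029 -0.0064] rv [-0.0043  0.0059 -0.0021] pos [0.5138 0.3475 0.1234] F [ 0.1  0.4 -0.1] q [ 52.  21. -15.   0. -54.  11.] w 0.0267
```

Call:
apply_moves --increments '[-0.001,-0.002,-0.006,-0.002,0.003,0,0,0,-0.001,0,0,0,0,0,-0.001,0,0,0,0,0,-0.001,0,0,0,0,0,-0.001,0,0,0]'

```text
t: 10.78
eef_pos: [0.513, 0.3454, 0.1168]
ee_rot: [-3.139, 0.004, -2.038]
force: [-3.5, -0.6, 10.5]
width: 0.0176
```

```bash
python3 -c "
from h import *
delta(.5128,.3446,.117,243)"
```

```text
t 10.78 d [-0.0002 -0.0008  0.0002] rv [-0.0027  0.0046 -0.0037] pos [0.513  0.3454 0.1168] F [-3.5 -0.6 10.5] q [ 52.  21. -16.   0. -53.  11.] w 0.0176
```

Call:
apply_moves --increments '[0,0,0.01,0,0,0,0,0,0.02,0,0,0,0,0,0.025,0,0,0,0,0,0.025,0,0,0,0,0,0.025,0,0,0,0,0,0.025,0,0,0,0,0,0.015,0,0,0,0,0,0,0,0,0]'

```text
t: 11.45
eef_pos: [0.5094, 0.342, 0.2644]
ee_rot: [3.14, -0.005, -2.04]
force: [-0.3, 1.0, -1.1]
width: 0.0173
```

```bash
python3 -c "
from h import *
delta(.5832,.0771,.25,278.14)"
```

```text
t 11.45 d [ 0.0738 -0.2649 -0.0144] rv [ 0.005  -0.0025  0.6112] pos [0.5094 0.342  0.2644] F [-0.3  1.  -1.1] q [ 52.  14.  -5.  -0. -71.  11.] w 0.0173
```

Call:
apply_moves --increments '[0.0065,-0.0235,0,0.0005,0,0.055,0.0065,-0.0235,0,0.0005,0,0.055,0.0065,-0.0235,0,0.0005,0,0.055,0.0065,-0.0235,0,0.0005,0,0.055,0.0065,-0.0235,0,0.0005,0,0.055,0.0065,-0.0235,0,0,0,0.055,0.0065,-0.0235,0,0,0,0.055,0.0065,-0.0235,0,0,0,0.055,0.0065,-0.0235,0,0,0,0.055,0.0065,-0.0235,0,0,0,0.055,0.0065,-0.0235,0,0,0,0.055,0,0,0,0,0,0,0,0,0,0,0,0]'

```text
t: 12.53
eef_pos: [0.5749, 0.07, 0.2486]
ee_rot: [3.118, -0.008, -1.404]
force: [0.7, -0.6, -2.1]
width: 0.0177
```

```bash
python3 -c "
from h import *
delta(.5832,.0771,.23,278.14)"
```

```text
t 12.53 d [ 0.0083  0.0071 -0.0186] rv [ 0.0111 -0.022  -0.0247] pos [0.5749 0.07   0.2486] F [ 0.7 -0.6 -2.1] q [ 26.  12. -10.   0. -70.  73.] w 0.0177
```

Call:
apply_moves --increments '[0.0083,0.007,-0.01,0.011,-0.022,-0.025,0,0,-0.005,0,0,0,0,0,0,0,0,0]'

```text
t: 12.78
eef_pos: [0.5819, 0.0767, 0.2305]
ee_rot: [3.138, -0.0, -1.432]
force: [-0.7, -0.5, -1.6]
width: 0.0178
```

```bash
python3 -c "
from h import *
delta(.5832,.0771,.225,278.14)
s=arm.get_state()
a=save('wrist','w4.png',scale=1.5)
cv2.imwrite('pics/w4.png',a[:,150:620,::-1])
a=np.radians(8.14);C=np.array([.5967,-.0169]);c=lambda x,y,z:[*(C+[np.cos(a)*x-np.sin(a)*y,np.sin(a)*x+np.cos(a)*y]),z]
print((proj('wrist',[c(-.033,.062,.1),c(-.033,.128,.1),c(-.02,.0875,.1),c(-.02,.1025,.1),c(0,.095,.1),c(.033,.062,.1)],s)*1.5-[150,0]).round())
p=s['eef_pos']; A=R.from_euler('xyz',s['ee_rot']).as_matrix()
print((proj('wrist',[p+A@[0,y,.113] for y in (-.016,0,.016)],s)*1.5-[150,0]).round())
"
```

```text
t 12.78 d [ 0.0013  0.0004 -0.0055] rv [ 0.0006 -0.0035  0.0032] pos [0.5819 0.0767 0.2305] F [-0.7 -0.5 -1.6] q [ 27.  13. -11.  -0. -66.  71.] w 0.0178
[[285. 328.]
 [173. 328.]
 [242. 307.]
 [216. 307.]
 [229. 274.]
 [288. 215.]]
[[229. 255.]
 [229. 284.]
 [229. 313.]]
```

View pics/w4.png

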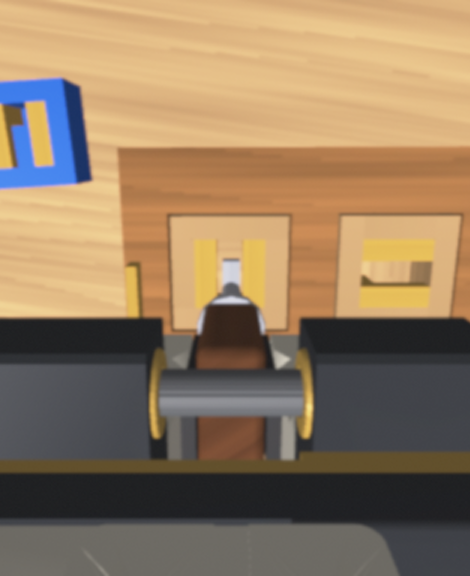

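Call:
apply_moves --increments '[0.001,0.0004,-0.006,0.0005,-0.0035,0.003,0,0,-0.006,0,0,0,0,0,-0.006,0,0,0,0,0,-0.006,0,0,0,0,0,0,0,0,0]'

```text
t: 13.25
eef_pos: [0.5822, 0.0786, 0.2048]
ee_rot: [3.141, -0.0, -1.425]
force: [-1.8, -0.5, -1.8]
width: 0.0177
```

```bash
python3 -c "
from h import *
delta(.5832,.0771,.187,278.14)"
```

```text
t 13.25 d [ 0.001  -0.0015 -0.0178] rv [ 0.0005 -0.0007 -0.0038] pos [0.5822 0.0786 0.2048] F [-1.8 -0.5 -1.8] q [ 27.  14. -13.   0. -63.  72.] w 0.0177
```

Call:
apply_moves --increments '[0.001,-0.0015,-0.005,0,0,-0.003,0,0,-0.005,0,0,0,0,0,-0.005,0,0,0,0,0,-0.003,0,0,0,0,0,0,0,0,0]'

```text
t: 13.67
eef_pos: [0.5832, 0.0768, 0.1847]
ee_rot: [3.14, -0.001, -1.428]
force: [-0.2, -0.9, -2.5]
width: 0.0179
```

```bash
python3 -c "
from h import *
delta(.5832,.0771,.187,278.14)"
```

```text
t 13.67 d [-0.      0.0003  0.0023] rv [ 0.0008 -0.001  -0.0006] pos [0.5832 0.0768 0.1847] F [-0.2 -0.9 -2.5] q [ 27.  15. -15.   0. -60.  72.] w 0.0179
```

Call:
apply_moves --increments '[0,0,0.001,0,0,-0.11,0,0,0,0,0,-0.11,0,0,0,0,0,-0.11,0,0,0,0,0,-0.11,0,0,0,0,0,-0.11,0,0,0,0,0,-0.11,0,0,0,0,0,-0.11,0,0,0,0,0,-0.11]'

```text
t: 14.33
eef_pos: [0.5839, 0.0766, 0.1861]
ee_rot: [3.141, -0.0, -2.345]
force: [0.4, 0.3, -1.6]
width: 0.0177
```

```bash
python3 -c "
from h import *
delta(.5832,.0771,.187,188.14);print(arm.get_state()['moment'])"
```

```text
t 14.33 d [-0.0007  0.0005  0.0009] rv [-5.000e-04 -4.000e-04 -6.545e-01] pos [0.5839 0.0766 0.1861] F [ 0.4  0.3 -1.6] q [ 26.  15. -15.  -0. -61.  19.] w 0.0177
[-0.04446839  0.16682604 -0.0168156 ]
```

Call:
apply_moves --increments '[0,0,0,0,0,-0.11,0,0,0,0,0,-0.11,0,0,0,0,0,-0.11,0,0,0,0,0,-0.1,0,0,0,0,0,-0.09,0,0,0,0,0,-0.06,0,0,0,0,0,-0.02,0,0,0,0,0,0]'

```text
t: 15.0
eef_pos: [0.5849, 0.0766, 0.1875]
ee_rot: [3.141, 0.003, -2.984]
force: [-0.8, 0.4, -2.7]
width: 0.0176
```

```bash
python3 -c "
from h import *
delta(.5832,.0771,.187,188.14);print(arm.get_state()['moment'])"
```

```text
t 15.0 d [-0.0017  0.0005 -0.0005] rv [-0.0006  0.0025 -0.0156] pos [0.5849 0.0766 0.1875] F [-0.8  0.4 -2.7] q [ 26.  15. -15.   0. -61. -17.] w 0.0176
[0.03021952 0.10380525 0.02266469]
```

Call:
apply_moves --increments '[-0.0017,0.0005,0.003,0,0.0025,-0.018,0,0,0.006,0,0,0,0,0,0.008,0,0,0,0,0,0.01,0,0,0,0,0,0.01,0,0,0,0,0,0.01,0,0,0,0,0,0.01,0,0,0,0,0,0,0,0,0]'

```text
t: 15.67
eef_pos: [0.5831, 0.077, 0.2518]
ee_rot: [3.141, 0.001, -3.0]
force: [0.9, -0.3, -2.1]
width: 0.018
```

```bash
python3 -c "
from h import *
delta(.5832,.0771,.29,188.14);print(arm.get_state()['moment'])"
```

```text
t 15.67 d [0.0001 0.0001 0.0382] rv [-0.0008  0.001   0.0004] pos [0.5831 0.077  0.2518] F [ 0.9 -0.3 -2.1] q [ 27.  12.  -9.  -0. -69. -18.] w 0.018
[ 0.02791094 -0.08087618  0.07332543]
```

Straight and smooth. I lift further and check the colander and the hanging plug.

Call:
apply_moves --increments '[0,0,0.01,0,0,0,0,0,0.015,0,0,0,0,0,0.015,0,0,0,0,0,0,0,0,0]'

```text
t: 16.0
eef_pos: [0.5826, 0.0769, 0.2951]
ee_rot: [3.141, 0.001, -3.0]
force: [0.4, 0.1, -1.8]
width: 0.018
```

Run:
```python
from h import *
im=optics.grab_frame('top'); hsv=cv2.cvtColor(im,cv2.COLOR_RGB2HSV)
m=cv2.inRange(hsv,(22,150,60),(34,255,255)); n,l,st,c=cv2.connectedComponentsWithStats(cv2.morphologyEx(m,cv2.MORPH_CLOSE,np.ones((5,5))))
i=1+st[1:,4].argmax(); print(st[i],c[i])
cn=max(cv2.findContours((l==i).astype('uint8'),cv2.RETR_EXTERNAL,cv2.CHAIN_APPROX_NONE)[0],key=len).reshape(-1,2)
# model: outline = convex hull of rim circle (r=.130,z=.062) and base circle (r~.112,z=0)
t=np.linspace(0,2*np.pi,90)
def hull(p): 
    P=np.r_[np.c_[p[0]+.13*np.cos(t),p[1]+.13*np.sin(t),.062+0*t],np.c_[p[0]+.112*np.cos(t),p[1]+.112*np.sin(t),0*t]]
    return cv2.convexHull(proj('top',P).astype('float32'))
h=cv2.convexHull(cn)
def res(p):
    H=hull(p); return [cv2.pointPolygonTest(H,(float(a),float(b)),True) for a,b in h[:,0]]
r=least_squares(res,[.5,-.38],diff_step=1e-3,loss='soft_l1'); print('colander',r.x,np.abs(r.fun).mean())
a=im[130:300,170:480]; cv2.imwrite('pics/t5.png',cv2.resize(a,None,fx=2.4,fy=2.4)[...,::-1])
delta(.53,-.34,.29,188)
```

```text
[ 359  174  103  104 8319] [410.57855511 225.30796971]
colander [ 0.51809422 -0.37098355] 0.16336451659339982
t 16.05 d [-0.052  -0.4169 -0.0035] rv [-0.0012 -0.0009 -0.0019] pos [0.582  0.0769 0.2935] F [-0.8  0.1 -3.8] q [ 27.  11.  -6.  -0. -74. -18.] w 0.0175
```

View pics/t5.png

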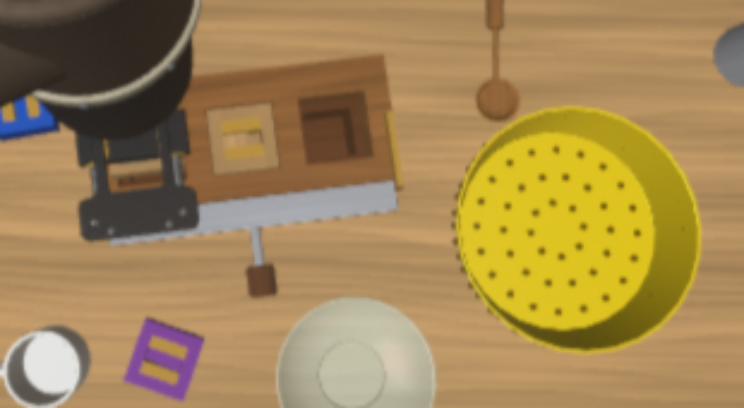

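Call:
apply_moves --increments '[-0.0014,-0.02,0,0,0,0,-0.0014,-0.032,0,0,0,0,-0.0014,-0.032,0,0,0,0,-0.0014,-0.032,0,0,0,0,-0.0014,-0.032,0,0,0,0,-0.0014,-0.032,0,0,0,0,-0.0014,-0.032,0,0,0,0,-0.0014,-0.032,0,0,0,0,-0.0014,-0.032,0,0,0,0,-0.0014,-0.032,0,0,0,0,-0.0014,-0.032,0,0,0,0,-0.0014,-0.032,0,0,0,0,-0.0014,-0.032,0,0,0,0,-0.0014,-0.02,0,0,0,0,0,0,0,0,0,0,0,0,0,0,0,0]'

```text
t: 17.38
eef_pos: [0.5512, -0.3632, 0.2728]
ee_rot: [3.128, -0.023, -2.997]
force: [0.3, 0.2, -3.0]
width: 0.0173
```

Run:
```python
from h import *
delta(.563,-.371,.155,188.14)
save('scene','s6.png',crop=(60,150,320,350),scale=2.4)
```

```text
t 17.38 d [ 0.0118 -0.0078 -0.1178] rv [-0.0103 -0.0244 -0.002 ] pos [ 0.5512 -0.3632  0.2728] F [ 0.3  0.2 -3. ] q [-17.  19.   3.  -0. -76.  25.] w 0.0173
```

View pics/s6.png

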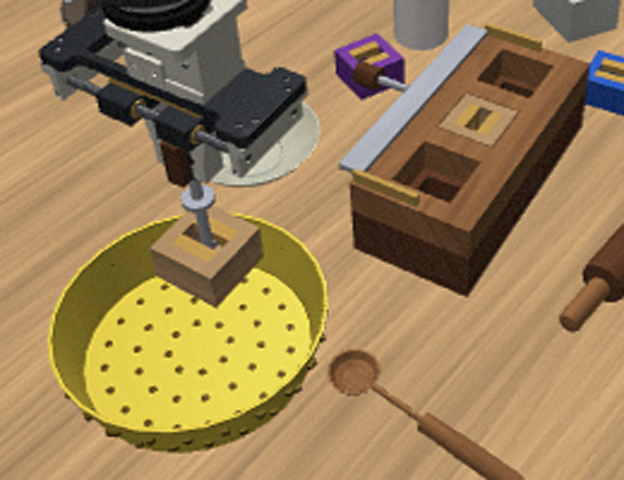

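Call:
apply_moves --increments '[0.006,-0.004,-0.01,-0.005,-0.012,0,0.005,-0.0035,-0.02,-0.005,-0.012,0,0,0,-0.025,0,0,0,0,0,-0.025,0,0,0,0,0,-0.02,0,0,0,0,0,0,0,0,0]'

```text
t: 17.93
eef_pos: [0.5633, -0.3641, 0.169]
ee_rot: [3.141, 0.003, -2.992]
force: [-0.9, 0.1, -4.3]
width: 0.0177
```

Run:
```python
from h import *
delta(.563,-.371,.134,188.14)
```

```text
t 17.93 d [-0.0003 -0.0069 -0.035 ] rv [-0.0008  0.0026 -0.0074] pos [ 0.5633 -0.3641  0.169 ] F [-0.9  0.1 -4.3] q [-16.  23.  -5.  -0. -62.  25.] w 0.0177
```

Call:
apply_moves --increments '[0,-0.006,-0.008,0,0.002,-0.007,0,0,-0.008,0,0,0,0,0,-0.007,0,0,0,0,0,-0.006,0,0,0,0,0,-0.004,0,0,0,0,0,0,0,0,0]'

```text
t: 18.43
eef_pos: [0.566, -0.3688, 0.137]
ee_rot: [-3.14, 0.004, -2.996]
force: [0.2, 0.6, -1.9]
width: 0.0177
```

Run:
```python
from h import *
delta(.563,-.371,.134,188.14)
```

```text
t 18.43 d [-0.003  -0.0022 -0.003 ] rv [ 0.0014  0.0042 -0.0038] pos [ 0.566  -0.3688  0.137 ] F [ 0.2  0.6 -1.9] q [-17.  25.  -7.   0. -58.  25.] w 0.0177
```

Call:
apply_moves --increments '[0,0,-0.003,0,0.003,0.1,0,0,0,0,0,0.11,0,0,0,0,0,0.11,0,0,0,0,0,0.11,0,0,0,0,0,0.11,0,0,0,0,0,0.11,0,0,0,0,0,0.11,0,0,0,0,0,0.11,0,0,0,0,0,0.11,0,0,0,0,0,0.11,0,0,0,0,0,0.11,0,0,0,0,0,0.11,0,0,0,0,0,0.08,0,0,0,0,0,0]'

```text
t: 19.6
eef_pos: [0.5708, -0.3723, 0.1445]
ee_rot: [-3.125, 0.003, -1.536]
force: [-1.8, 0.4, -2.5]
width: 0.0177
```

Run:
```python
from h import *
delta(.566,-.3688,.134,278.14)
print(arm.get_state()['moment'])
```

```text
t 19.6 d [-0.0048  0.0035 -0.0105] rv [-0.0047  0.0166  0.1075] pos [ 0.5708 -0.3723  0.1445] F [-1.8  0.4 -2.5] q [-17.  25.  -6.  -1. -59. 109.] w 0.0177
[-0.12361558  0.17825985  0.00714933]
```

Call:
apply_moves --increments '[-0.002,0.002,-0.005,-0.002,0.008,0,-0.002,0.001,-0.006,-0.002,0.008,0,0,0,-0.002,0,0,0.06,0,0,-0.001,0,0,0.05,0,0,-0.001,0,0,0.0]'

```text
t: 20.02
eef_pos: [0.5669, -0.3693, 0.1295]
ee_rot: [-3.141, -0.002, -1.434]
force: [0.2, 0.9, -0.7]
width: 0.0178
```

Run:
```python
from h import *
delta(.566,-.3688,.134,278.14)
print(arm.get_state()['moment'])
save('wrist','w7.png',scale=1.5)
```

```text
t 20.02 d [-0.0009  0.0005  0.0045] rv [0.0022 0.0013 0.0058] pos [ 0.5669 -0.3693  0.1295] F [ 0.2  0.9 -0.7] q [-17.  25.  -7.   0. -58. 114.] w 0.0178
[-0.11524059  0.187196   -0.02153098]
```

View pics/w7.png

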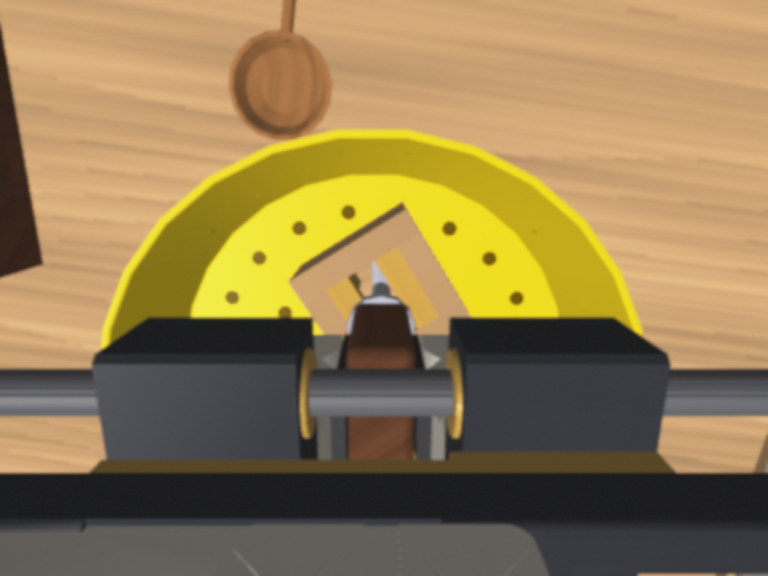

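Run:
```python
from h import *
s=arm.get_state()
p=ray('wrist',np.array([(403,205),(290,280),(468,315)])/1.5,.045,s); print(p)
d=p[0]-p[1]; print(np.degrees(np.arctan2(d[1],d[0])),np.linalg.norm(d)); d=p[0]-p[2];print(np.degrees(np.arctan2(d[1],d[0])))
```

```text
[[ 0.61291024 -0.37429185  0.045     ]
 [ 0.57063942 -0.32604064  0.045     ]
 [ 0.56471499 -0.41326053  0.045     ]]
-48.77978419147655 0.06414827452538557
38.957567760339884
```

Call:
apply_moves --increments '[0,0,0,0,0,0.09,0,0,-0.0005,0,0,0.1,0,0,-0.0005,0,0,0.1,0,0,-0.0005,0,0,0.1,0,0,-0.0005,0,0,0.1,0,0,-0.0005,0,0,0.06,0,0,-0.0005,0,0,0]'

```text
t: 20.65
eef_pos: [0.5667, -0.3689, 0.1251]
ee_rot: [3.14, -0.002, -0.883]
force: [0.5, -0.5, -2.4]
width: 0.0176
```

Run:
```python
from h import *
delta(.567,-.37,.134,310)
im=optics.grab_frame('wrist'); cv2.imwrite('pics/w8.png',cv2.resize(im[100:260,130:390],None,fx=2.5,fy=2.5)[...,::-1])
```

```text
t 20.65 d [ 0.0003 -0.0011  0.0089] rv [0.0026 0.0005 0.0105] pos [ 0.5667 -0.3689  0.1251] F [ 0.5 -0.5 -2.4] q [-17.  25.  -7.   0. -57. 146.] w 0.0176
```

View pics/w8.png

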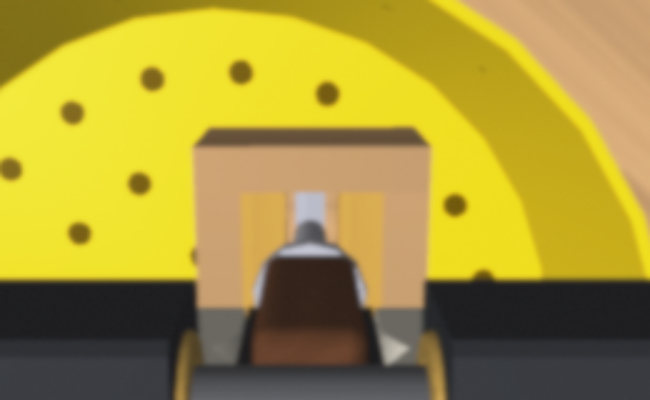

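The lug lines up with the slot, so I draw it straight out.

Call:
apply_moves --increments '[0,0,0.004,0,0,0,0,0,0.006,0,0,0,0,0,0.006,0,0,0,0,0,0.006,0,0,0,0,0,0.008,0,0,0,0,0,0.01,0,0,0,0,0,0,0,0,0]'

```text
t: 21.28
eef_pos: [0.5669, -0.3691, 0.17]
ee_rot: [3.14, -0.003, -0.899]
force: [0.8, -0.4, -0.9]
width: 0.0176
```

Run:
```python
from h import *
delta(.567,-.37,.27,310)
im=optics.grab_frame('wrist'); cv2.imwrite('pics/w9.png',cv2.resize(im[60:260,130:390],None,fx=2,fy=2)[...,::-1])
```

```text
t 21.28 d [ 0.0001 -0.0009  0.1   ] rv [0.0035 0.001  0.026 ] pos [ 0.5669 -0.3691  0.17  ] F [ 0.8 -0.4 -0.9] q [-16.  23.  -5.   0. -62. 145.] w 0.0176
```

View pics/w9.png

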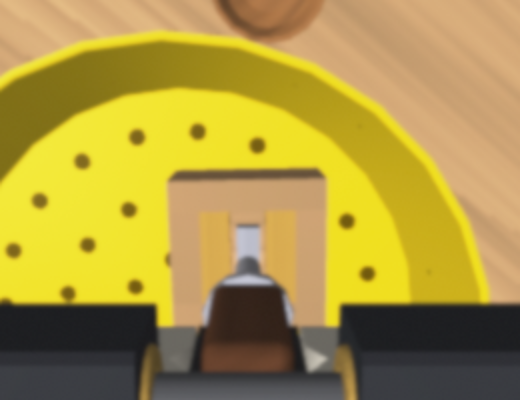

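Call:
apply_moves --increments '[0,0,0.03,0,0,0,0,0,0.035,0,0,0,0,0,0.035,0,0,-0.1,0.001,0.02,0,0,0,-0.12,0.001,0.025,0,0,0,-0.12,0.001,0.025,0,0,0,-0.12,0.001,0.025,0,0,0,-0.12,0.002,0.025,0,0,0,-0.12,0.002,0.025,0,0,0,-0.12,0.002,0.025,0,0,0,-0.12,0.002,0.025,0,0,0,-0.12,0.002,0.025,0,0,0,-0.12,0.002,0.025,0,0,0,-0.12,0.002,0.025,0,0,0,-0.12,0.002,0.02,0,0,0,-0.12,0.002,0.02,0,0,0,-0.12,0.002,0.02,0,0,0,-0.12,0,0,0,0,0,-0.12,0,0,0,0,0,-0.12,0,0,0,0,0,0]'

```text
t: 23.0
eef_pos: [0.5845, -0.0214, 0.2703]
ee_rot: [3.139, 0.005, -3.003]
force: [-0.3, 0.2, -1.9]
width: 0.0178
```

Run:
```python
from h import *
delta(.5967,-.0169,.23,188.14)
```

```text
t 23.0 d [ 0.0122  0.0045 -0.0403] rv [-0.003   0.0043  0.0033] pos [ 0.5845 -0.0214  0.2703] F [-0.3  0.2 -1.9] q [ 17.  11.  -8.  -0. -71.  -9.] w 0.0178
```

Call:
apply_moves --increments '[0.006,0.0022,-0.012,-0.0015,0.002,0.003,0.006,0.002,-0.014,-0.0015,0.002,0,0,0,-0.012,0,0,0,0,0,0,0,0,0,0,0,0,0,0,0]'

```text
t: 23.42
eef_pos: [0.5976, -0.0173, 0.2267]
ee_rot: [3.141, -0.002, -2.984]
force: [0.4, 0.7, -1.2]
width: 0.0174
```

Run:
```python
from h import *
delta(.5967,-.0169,.187,188.14)
s=arm.get_state()
im=optics.grab_frame('wrist'); cv2.imwrite('pics/w10.png',cv2.resize(im[60:260,130:390],None,fx=2,fy=2)[...,::-1])
a=np.radians(8.14);C=np.array([.5967,-.0169]);c=lambda x,y,z:[*(C+[np.cos(a)*x-np.sin(a)*y,np.sin(a)*x+np.cos(a)*y]),z]
print(((proj('wrist',[c(-.033,.033,.1),c(-.033,-.033,.1),c(.033,.033,.1),c(.0075,-.02,.1),c(-.0075,-.02,.1)],s)-[130,60])*2).round())
```

```text
t 23.42 d [-0.0009  0.0004 -0.0397] rv [ 0.0001 -0.0017 -0.015 ] pos [ 0.5976 -0.0173  0.2267] F [ 0.4  0.7 -1.2] q [ 17.  14. -10.  -0. -66.  -8.] w 0.0174
[[322. 330.]
 [329. 178.]
 [171. 327.]
 [230. 208.]
 [266. 209.]]
```

View pics/w10.png

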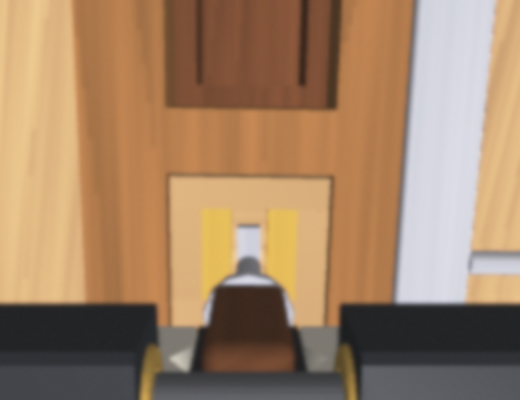

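Call:
apply_moves --increments '[-0.0005,0.0004,-0.006,0,-0.0015,-0.012,0,0,-0.006,0,0,0,0,0,-0.006,0,0,0,0,0,-0.004,0,0,0,0,0,0,0,0,0]'

```text
t: 23.88
eef_pos: [0.5973, -0.0174, 0.2027]
ee_rot: [3.141, 0.0, -2.997]
force: [-0.8, -0.7, -2.2]
width: 0.0177
```

Run:
```python
from h import *
delta(.5967,-.0169,.187,188.14)
```

```text
t 23.88 d [-0.0006  0.0005 -0.0157] rv [-0.0002  0.0002 -0.0029] pos [ 0.5973 -0.0174  0.2027] F [-0.8 -0.7 -2.2] q [ 17.  15. -12.  -0. -63.  -9.] w 0.0177
```

Call:
apply_moves --increments '[-0.0005,0.0005,-0.005,0,0,-0.003,0,0,-0.005,0,0,0,0,0,-0.005,0,0,0,0,0,0,0,0,0]'

```text
t: 24.22
eef_pos: [0.5969, -0.0168, 0.1867]
ee_rot: [3.141, 0.001, -3.0]
force: [0.2, 0.2, -1.6]
width: 0.0177
```

Call:
apply_moves --increments '[0,0,0,0,0,-0.1,0,0,0,0,0,-0.11,0,0,0,0,0,-0.11,0,0,0,0,0,-0.11,0,0,0,0,0,-0.11,0,0,0,0,0,-0.11,0,0,0,0,0,-0.11,0,0,0,0,0,-0.11]'

```text
t: 24.88
eef_pos: [0.5972, -0.0168, 0.1865]
ee_rot: [3.141, 0.001, 2.378]
force: [-0.0, 0.1, -2.6]
width: 0.0179
```

Run:
```python
from h import *
delta(.5967,-.0169,.187,98.14)
```

```text
t 24.88 d [-0.0005 -0.0001  0.0005] rv [ 0.0013  0.0009 -0.665 ] pos [ 0.5972 -0.0168  0.1865] F [-0.   0.1 -2.6] q [ 17.  15. -14.   0. -61. -61.] w 0.0179
```

Call:
apply_moves --increments '[0,0,0,0,0,-0.11,0,0,0,0,0,-0.11,0,0,0,0,0,-0.11,0,0,0,0,0,-0.1,0,0,0,0,0,-0.09,0,0,0,0,0,-0.06,0,0,0,0,0,-0.03,0,0,0,0,0,0]'

```text
t: 25.55
eef_pos: [0.5979, -0.0166, 0.1872]
ee_rot: [3.14, 0.002, 1.729]
force: [0.7, -0.0, -2.3]
width: 0.0175
```

Run:
```python
from h import *
delta(.5967,-.0169,.29,98.14)
```

```text
t 25.55 d [-0.0012 -0.0003  0.1028] rv [ 0.0019  0.0023 -0.0166] pos [ 0.5979 -0.0166  0.1872] F [ 0.7 -0.  -2.3] q [ 17.  15. -14.   0. -61. -98.] w 0.0175
```

Call:
apply_moves --increments '[-0.0012,-0.0003,0.003,0.002,0.002,-0.018,0,0,0.006,0,0,0,0,0,0.008,0,0,0,0,0,0.01,0,0,0,0,0,0.01,0,0,0,0,0,0.01,0,0,0,0,0,0.015,0,0,0,0,0,0.015,0,0,0,0,0,0.015,0,0,0,0,0,0,0,0,0]'

```text
t: 26.38
eef_pos: [0.596, -0.0172, 0.2896]
ee_rot: [3.14, -0.0, 1.715]
force: [1.7, 0.7, -2.6]
width: 0.0178
```

```bash
cat >> h.py <<'E'
def colander():
    im=optics.grab_frame('top'); hsv=cv2.cvtColor(im,cv2.COLOR_RGB2HSV)
    m=cv2.inRange(hsv,(22,150,60),(34,255,255)); n,l,st,c=cv2.connectedComponentsWithStats(cv2.morphologyEx(m,cv2.MORPH_CLOSE,np.ones((5,5))))
    i=1+st[1:,4].argmax()
    cn=max(cv2.findContours((l==i).astype('uint8'),cv2.RETR_EXTERNAL,cv2.CHAIN_APPROX_NONE)[0],key=len).reshape(-1,2)
    t=np.linspace(0,2*np.pi,90)
    def hull(p):
        P=np.r_[np.c_[p[0]+.13*np.cos(t),p[1]+.13*np.sin(t),.062+0*t],np.c_[p[0]+.112*np.cos(t),p[1]+.112*np.sin(t),0*t]]
        return cv2.convexHull(proj('top',P).astype('float32'))
    h=cv2.convexHull(cn)
    def res(p):
        H=hull(p); return [cv2.pointPolygonTest(H,(float(a),float(b)),True) for a,b in h[:,0]]
    r=least_squares(res,[.52,-.37],diff_step=1e-3,loss='soft_l1'); print('colander',r.x,np.abs(r.fun).mean())
    return im
E
python3 - <<'E'
from h import *
im=colander(); cv2.imwrite('pics/t11.png',cv2.resize(im[130:300,200:480],None,fx=2.4,fy=2.4)[...,::-1])
delta(.473,-.371,.29,98.14)
print([(np.round(d['point'],1).tolist(),round(d['conf'],2)) for d in finder.landmark_of('top','plug1')], proj('top',[.568,-.37,.025]))
E
```

```text
colander [ 0.50512424 -0.3856783 ] 0.2019834131688219
t 26.43 d [-0.1225 -0.3539  0.002 ] rv [-0.0008 -0.     -0.0021] pos [ 0.5955 -0.0171  0.288 ] F [-1.  -0.4 -2.4] q [ 17.  12.  -5.  -0. -73. -99.] w 0.0175
[([411.5, 207.6], 0.95), ([236.6, 278.3], 0.69), ([178.7, 173.1], 0.56)] [[403.41077215 205.99003834]]
```

View pics/t11.png

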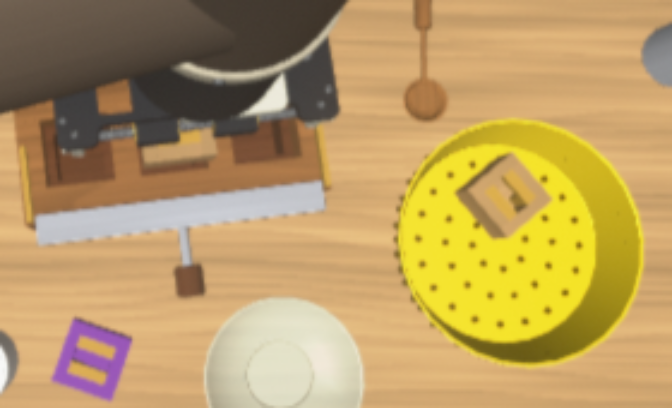

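Run:
```python
from h import *
print(ray('top',(411.5,207.6),.025),ray('top',(200+506/2.4,130+188/2.4),.045))
delta(.465,-.385,.27,98.14)
```

```text
[[ 0.56418769 -0.39137321  0.025     ]] [[ 0.56014735 -0.3806241   0.045     ]]
t 26.48 d [-0.1297 -0.368  -0.0162] rv [-0.0009 -0.0025 -0.0018] pos [ 0.5947 -0.017   0.2862] F [ 0.1  0.3 -4.6] q [ 17.  12.  -5.  -0. -73. -99.] w 0.018
```

Call:
apply_moves --increments '[-0.007,-0.018,0,0,0,0,-0.0102,-0.0285,0,0,0,0,-0.0102,-0.0285,0,0,0,0,-0.0102,-0.0285,0,0,0,0,-0.0102,-0.0285,0,0,0,0,-0.0102,-0.0285,0,0,0,0,-0.0102,-0.0285,0,0,0,0,-0.0102,-0.0285,0,0,0,0,-0.0102,-0.0285,0,0,0,0,-0.0102,-0.0285,0,0,0,0,-0.0102,-0.0285,0,0,0,0,-0.0102,-0.0285,0,0,0,0,-0.0102,-0.0285,0,0,0,0,-0.005,-0.01,0,0,0,0,0,0,0,0,0,0,0,0,0,0,0,0]'

```text
t: 27.82
eef_pos: [0.4427, -0.3976, 0.2649]
ee_rot: [-3.114, -0.017, 1.717]
force: [0.6, 0.6, -3.9]
width: 0.0182
```

Run:
```python
from h import *
delta(.465,-.385,.165,98.14)
```

```text
t 27.82 d [ 0.0223  0.0126 -0.0999] rv [-0.013  -0.0295 -0.0045] pos [ 0.4427 -0.3976  0.2649] F [ 0.6  0.6 -3.9] q [-23.  13.  -6.  -0. -73. -58.] w 0.0182
```

Call:
apply_moves --increments '[0.009,0.006,-0.01,-0.006,-0.015,-0.004,0.008,0.004,-0.015,-0.006,-0.014,0,0.003,0.001,-0.025,0,0,0,0,0,-0.02,0,0,0,0,0,-0.01,0,0,0,0,0,0,0,0,0]'

```text
t: 28.32
eef_pos: [0.4646, -0.3806, 0.1804]
ee_rot: [3.14, -0.002, 1.716]
force: [0.7, 0.4, -3.1]
width: 0.0181
```

Run:
```python
from h import *
delta(.465,-.385,.133,98.14)
colander()
```

```text
t 28.32 d [ 0.0004 -0.0044 -0.0474] rv [-0.0025  0.0008 -0.003 ] pos [ 0.4646 -0.3806  0.1804] F [ 0.7  0.4 -3.1] q [-21.  16. -14.  -0. -60. -61.] w 0.0181
colander [ 0.50188043 -0.38828775] 7.8044046306991905
```

Call:
apply_moves --increments '[0,-0.004,-0.01,-0.002,0,-0.003,0,0,-0.01,0,0,0,0,0,-0.008,0,0,0,0,0,-0.006,0,0,0,0,0,-0.006,0,0,0,0,0,-0.003,0,0,0,0,0,0,0,0,0]'

```text
t: 28.95
eef_pos: [0.4673, -0.3862, 0.1383]
ee_rot: [3.136, 0.005, 1.714]
force: [0.1, -0.2, -2.0]
width: 0.0175
```

Run:
```python
from h import *
delta(.465,-.385,.130,98.14)
```

```text
t 28.95 d [-0.0023  0.0012 -0.0083] rv [ 0.0037  0.0066 -0.001 ] pos [ 0.4673 -0.3862  0.1383] F [ 0.1 -0.2 -2. ] q [-21.  19. -16.   0. -55. -61.] w 0.0175
```

Call:
apply_moves --increments '[-0.001,0.001,-0.005,0.003,0.006,0,0,0,-0.004,0,0,0,0,0,-0.0005,0,0,0.1,0,0,-0.0005,0,0,0.11,0,0,-0.0005,0,0,0.11,0,0,-0.0005,0,0,0.11,0,0,-0.0005,0,0,0.11,0,0,-0.0005,0,0,0.11]'

```text
t: 29.62
eef_pos: [0.4677, -0.3862, 0.1265]
ee_rot: [3.139, 0.004, 2.389]
force: [-0.2, 0.1, -2.1]
width: 0.018
```

Run:
```python
from h import *
delta(.465,-.385,.130,188.14)
```

```text
t 29.62 d [-0.0027  0.0012  0.0035] rv [-0.001   0.0042  0.8945] pos [ 0.4677 -0.3862  0.1265] F [-0.2  0.1 -2.1] q [-21.  19. -17.  -0. -54. -22.] w 0.018
```

Call:
apply_moves --increments '[-0.001,0.0005,0.002,0,0.004,0.11,0,0,0.001,0,0,0.11,0,0,0,0,0,0.11,0,0,0,0,0,0.11,0,0,0,0,0,0.11,0,0,0,0,0,0.11,0,0,0,0,0,0.1,0,0,0,0,0,0.09,0,0,0,0,0,0.05,0,0,0,0,0,0]'

```text
t: 30.45
eef_pos: [0.4686, -0.3869, 0.1307]
ee_rot: [-3.139, 0.005, -2.94]
force: [-0.8, -0.0, -1.0]
width: 0.0178
```

Run:
```python
from h import *
delta(.465,-.385,.130,188.14)
im=optics.grab_frame('wrist'); cv2.imwrite('pics/w12.png',cv2.resize(im[60:260,90:430],None,fx=2,fy=2)[...,::-1])
```

```text
t 30.45 d [-0.0036  0.0019 -0.0007] rv [ 0.002   0.0054 -0.0598] pos [ 0.4686 -0.3869  0.1307] F [-0.8 -0.  -1. ] q [-21.  19. -16.  -0. -54.  33.] w 0.0178
```

View pics/w12.png

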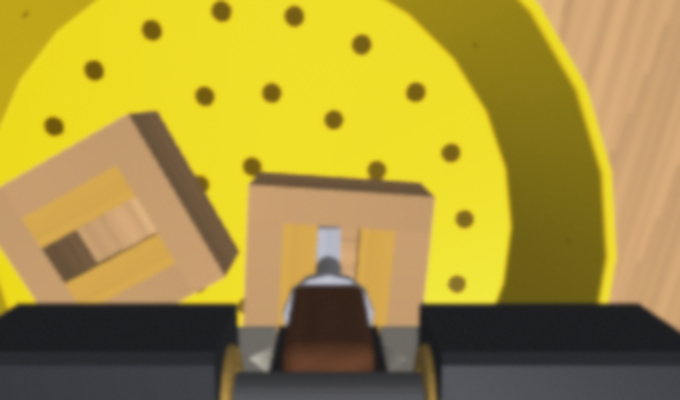

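Call:
apply_moves --increments '[-0.0025,0,0,0.001,0.003,-0.045,0,0,0,0.001,0.002,-0.01,0,0,0,0,0,0]'

```text
t: 30.75
eef_pos: [0.4664, -0.3871, 0.1309]
ee_rot: [-3.141, 0.001, -3.005]
force: [-0.5, 0.3, -1.2]
width: 0.0179
```

Run:
```python
from h import *
delta(.466,-.386,.130,188.14)
im=optics.grab_frame('wrist'); cv2.imwrite('pics/w13.png',cv2.resize(im[120:260,190:340],None,fx=3,fy=3)[...,::-1])
```

```text
t 30.75 d [-0.0004  0.0011 -0.0009] rv [0.0004 0.0008 0.0054] pos [ 0.4664 -0.3871  0.1309] F [-0.5  0.3 -1.2] q [-21.  19. -16.   0. -54.  29.] w 0.0179
```

Run:
```python
from h import *
im=optics.grab_frame('wrist')
for r in (175,180,184):
    hsv=cv2.cvtColor(im,cv2.COLOR_RGB2HSV)[r,205:310]
    print(r,''.join('Y' if h in range(18,27) and s>130 else ('g' if s<60 else '.') for h,s,v in hsv))
```

```text
175 ..YY.................YYYYYYYYYYYYYYYYYY....gggggggggggg....YYYYYYYYYYYYYYYYYY..................Y.........
180 ..YY.................YYYYYYYYYYYYYYYYYY....ggggggggggggg...YYYYYYYYYYYYYYYYYY.................YY.........
184 ..YY.................YYYYYYYYYYYYYYYYYY....ggggggggggggg...YYYYYYYYYYYYYYYYYY.................Y..........
```

Lug centred between the brass strips and vertical to them (aligned). I lift out.

Call:
apply_moves --increments '[0,0.0005,0.004,0,0.0005,0.005,0,0,0.006,0,0,0,0,0,0.006,0,0,0,0,0,0.006,0,0,0,0,0,0.008,0,0,0,0,0,0.01,0,0,0,0,0,0,0,0,0]'

```text
t: 31.43
eef_pos: [0.4668, -0.3867, 0.1759]
ee_rot: [-3.14, 0.001, -2.997]
force: [0.5, -0.5, -0.9]
width: 0.0178
```

Run:
```python
from h import *
delta(.466,-.386,.27,188.14)
im=optics.grab_frame('wrist')
for r in (150,165,175,180):
    hsv=cv2.cvtColor(im,cv2.COLOR_RGB2HSV)[r,205:310]
    print(r,''.join('Y' if h in range(18,27) and s>130 else ('g' if s<60 else '.') for h,s,v in hsv))
```

```text
t 31.43 d [-0.0008  0.0007  0.0941] rv [ 0.0012  0.0011 -0.0028] pos [ 0.4668 -0.3867  0.1759] F [ 0.5 -0.5 -0.9] q [-21.  17. -13.   0. -60.  29.] w 0.0178
150 ..........YY.............................................................................Y...............
165 YYY.......YY..............YYYYYYYYYYYYYYYY................YYYYYYYYYYYYYYYY..............YY...............
175 ......YYY.YY..............YYYYYYYYYYYYYYY..gggggggggggg...YYYYYYYYYYYYYYYY..............Y................
180 .....YY...YY..............YYYYYYYYYYYYYYY..ggggggggggggg..YYYYYYYYYYYYYYY...............Y................
```

Call:
apply_moves --increments '[0,0,0.03,0,0,0,0,0,0.035,0,0,0,0,0,0.035,0,0,0,0.003,0.025,0,0,0,0,0.003,0.035,0,0,0,0.04,0.003,0.035,0,0,0,0.06,0.003,0.035,0,0,0,0.06,0.003,0.035,0,0,0,0.06,0.003,0.035,0,0,0,0.06,0.003,0.035,0,0,0,0.06,0.003,0.035,0,0,0,0.06,0.003,0.035,0,0,0,0.06,0.003,0.035,0,0,0,0.06,0.003,0.035,0,0,0,0.06,0.003,0.035,0,0,0,0.06,0.003,0.035,0,0,0,0.06,0.003,0.035,0,0,0,0.06,0.003,0.035,0,0,0,0.06,0,0.02,0,0,0,0]'

```text
t: 33.07
eef_pos: [0.5036, 0.1702, 0.2774]
ee_rot: [3.139, 0.003, -2.145]
force: [-0.4, 0.4, -1.9]
width: 0.0178
```

Run:
```python
from h import *
delta(.513,.3454,.26,243.2)
```

```text
t 33.07 d [ 0.0094  0.1752 -0.0174] rv [-0.0038 -0.0009  0.1067] pos [0.5036 0.1702 0.2774] F [-0.4  0.4 -1.9] q [ 40.   6. -14.  -0. -71.  17.] w 0.0178
```

Call:
apply_moves --increments '[0.002,0.02,0,-0.002,0,0.02,0.002,0.03,0,-0.002,0,0.02,0.002,0.03,0,0,0,0.02,0.002,0.03,-0.005,0,0,0.02,0.002,0.03,-0.005,0,0,0.02,0,0.015,-0.005,0,0,0,0,0.005,0,0,0,0,0,0,0,0,0,0]'

```text
t: 33.73
eef_pos: [0.5107, 0.3429, 0.2591]
ee_rot: [3.139, -0.002, -2.035]
force: [-0.5, -0.6, -2.0]
width: 0.0176
```

Run:
```python
from h import *
delta(.513,.3454,.19,243.2)
```

```text
t 33.73 d [ 0.0023  0.0025 -0.0691] rv [ 0.0011 -0.0033 -0.0038] pos [0.5107 0.3429 0.2591] F [-0.5 -0.6 -2. ] q [ 52.  14.  -5.  -0. -71.  11.] w 0.0176
```

Call:
apply_moves --increments '[0.0022,0.0024,-0.012,0.001,-0.003,-0.004,0,0,-0.015,0,0,0,0,0,-0.015,0,0,0,0,0,-0.012,0,0,0,0,0,-0.004,0,0,0,0,0,0,0,0,0]'

```text
t: 34.23
eef_pos: [0.513, 0.3397, 0.2011]
ee_rot: [-3.141, 0.001, -2.043]
force: [0.7, -0.1, -1.6]
width: 0.0178
```

Run:
```python
from h import *
delta(.513,.3454,.17,243.2)
```

```text
t 34.23 d [-0.      0.0057 -0.0311] rv [-0.0003  0.0006  0.0045] pos [0.513  0.3397 0.2011] F [ 0.7 -0.1 -1.6] q [ 52.  16. -10.   0. -63.  11.] w 0.0178
```

Call:
apply_moves --increments '[0,0.0055,-0.006,0,0.0006,0.0045,0,0,0,0,0,0,0,0,0,0,0,0]'

```text
t: 34.48
eef_pos: [0.514, 0.3445, 0.1969]
ee_rot: [-3.141, 0.002, -2.04]
force: [0.3, 0.1, -1.6]
width: 0.0177
```

Run:
```python
from h import *
delta(.513,.3454,.17,243.2)
```

```text
t 34.48 d [-0.001   0.0009 -0.0269] rv [-0.0017  0.0018  0.0012] pos [0.514  0.3445 0.1969] F [ 0.3  0.1 -1.6] q [ 52.  17. -10.   0. -63.  11.] w 0.0177
```

Call:
apply_moves --increments '[-0.001,0.001,-0.007,-0.001,0.002,0.001,0,0,-0.008,0,0,0,0,0,-0.008,0,0,0,0,0,-0.006,0,0,0,0,0,0,0,0,0]'

```text
t: 34.9
eef_pos: [0.5132, 0.3463, 0.1666]
ee_rot: [3.142, 0.003, -2.038]
force: [0.7, -0.5, -1.5]
width: 0.018
```

Run:
```python
from h import *
delta(.513,.3454,.1168,243.2)
```

```text
t 34.9 d [-0.0002 -0.0009 -0.0498] rv [-0.0029  0.0014 -0.0002] pos [0.5132 0.3463 0.1666] F [ 0.7 -0.5 -1.5] q [ 52.  18. -12.  -0. -59.  11.] w 0.018
```

Entering the well (lug 12 mm deep). Continue to the seat.

Call:
apply_moves --increments '[0,-0.0008,-0.008,-0.002,0.001,0,0,0,-0.01,0,0,0,0,0,-0.01,0,0,0,0,0,-0.009,0,0,0,0,0,-0.007,0,0,0,0,0,0,0,0,0]'

```text
t: 35.4
eef_pos: [0.513, 0.3451, 0.1169]
ee_rot: [3.141, -0.0, -2.038]
force: [0.7, 0.9, -1.3]
width: 0.0177
```

Run:
```python
from h import *
delta(.513,.3454,.1168,243.2)
```

```text
t 35.4 d [-0.      0.0003 -0.0001] rv [ 0.0002 -0.0002 -0.0003] pos [0.513  0.3451 0.1169] F [ 0.7  0.9 -1.3] q [ 52.  21. -16.  -0. -53.  11.] w 0.0177
```

Call:
apply_moves --increments '[0,0,-0.001,0,0,0,0,0,-0.0005,0,0,0,0,0,-0.0005,0,0,0,0,0,-0.0005,0,0,0,0,0,-0.0005,0,0,0,0,0,0,0,0,0,0,0,0,0,0,0,0,0,0,0,0,0]' --hand 0

```text
t: 36.07
eef_pos: [0.5145, 0.3463, 0.1159]
ee_rot: [-3.14, 0.003, -2.037]
force: [1.2, 0.9, 0.2]
width: 0.0654
```

Call:
apply_moves --increments '[0,0,0.015,0,0,0,0,0,0.03,0,0,0,0,0,0.03,0,0,0,0,0,0.03,0,0,0,0,0,0.02,0,0,0,0,0,0,0,0,0]'

```text
t: 36.57
eef_pos: [0.5129, 0.3442, 0.2448]
ee_rot: [-3.141, -0.002, -2.038]
force: [0.7, -0.1, 0.1]
width: 0.0875
```

Run:
```python
from h import *
delta(.43,-.04,.25,278.14)
im=optics.grab_frame('wrist')
m,W=w2c('wrist')
a=np.radians(-27.02);c=lambda x,y,z:[.5128+np.cos(a)*x-np.sin(a)*y,.3446+np.sin(a)*x+np.cos(a)*y,z]
print('pred top corners', proj('wrist',[c(.021,.009,.147),c(.021,-.009,.147),c(-.021,-.009,.147),c(-.021,.009,.147)]).round())
hsv=cv2.cvtColor(im,cv2.COLOR_RGB2HSV); g=im[100:250,200:280].astype(int)
m=((g[...,0]<110)&(g[...,0]-g[...,2]>15)); ys,xs=np.where(m); print('dark brown bbox',xs.min()+200,xs.max()+200,ys.min()+100,ys.max()+100,m.sum())
print([(np.round(d['point'],1).tolist(),d['conf']) for d in finder.landmark_of('wrist','puller')],proj('wrist',c(0,0,.125)))
```

```text
t 36.57 d [-0.0829 -0.3842  0.0052] rv [0.0018 0.0007 0.609 ] pos [0.5129 0.3442 0.2448] F [ 0.7 -0.1  0.1] q [ 52.  15.  -6.   0. -69.  11.] w 0.0875
pred top corners [[239. 168.]
 [263. 168.]
 [263. 222.]
 [240. 222.]]
dark brown bbox 200 279 122 246 1333
[([250.0, 191.2], 0.78)] [[249.94335565 188.45785768]]
```

Run:
```python
from h import *
colander()
for n in ['plug1','bar_knob']: print([(ray('top',d['point'],.025 if n=='plug1' else .105)[0].round(3).tolist(),round(d['conf'],2)) for d in finder.landmark_of('top',n)])
```

```text
colander [ 0.50482937 -0.38570485] 0.16886092863883814
[([0.368, 0.064, 0.025], 0.93), ([0.638, 0.226, 0.025], 0.87), ([0.466, -0.388, 0.025], 0.67), ([0.56, -0.387, 0.025], 0.59)]
[([0.461, -0.043, 0.105], 0.57), ([0.37, -0.126, 0.105], 0.32)]
```

Call:
apply_moves --increments '[-0.004,-0.02,0,0,0,0.05,-0.0045,-0.03,0,0,0,0.05,-0.0045,-0.03,0,0,0,0.05,-0.0045,-0.03,0,0,0,0.05,-0.0045,-0.03,0,0,0,0.05,-0.0045,-0.03,0,0,0,0.05,-0.0045,-0.03,0,0,0,0.05,-0.0045,-0.03,0,0,0,0.05,-0.0045,-0.03,0,0,0,0.05,-0.0045,-0.03,0,0,0,0.05,-0.0045,-0.03,0,0,0,0.05,-0.0045,-0.03,0,0,0,0.05,0,-0.02,0,0,0,0,0,0,0,0,0,0,0,0,0,0,0,0]'

```text
t: 38.07
eef_pos: [0.4428, -0.0468, 0.2179]
ee_rot: [3.113, -0.03, -1.405]
force: [-0.2, 0.3, -0.6]
width: 0.0876
```

Run:
```python
from h import *
delta(.4555,-.0366,.097,278.14)
```

```text
t 38.07 d [ 0.0127  0.0102 -0.1209] rv [ 0.034  -0.0236 -0.0233] pos [ 0.4428 -0.0468  0.2179] F [-0.2  0.3 -0.6] q [ 21.  -0. -28.   2. -64.  78.] w 0.0876
```

Call:
apply_moves --increments '[0.006,0.005,0,0.017,-0.012,-0.012,0.006,0.005,0,0.017,-0.012,-0.012,0,0,0,0,0,0,0,0,0,0,0,0]'

```text
t: 38.4
eef_pos: [0.4558, -0.0342, 0.2161]
ee_rot: [-3.141, 0.003, -1.432]
force: [0.9, 1.0, 0.5]
width: 0.0876
```

Run:
```python
from h import *
delta(.4555,-.0366,.097,278.14)
```

```text
t 38.4 d [-0.0003 -0.0024 -0.1191] rv [-0.0033 -0.0002  0.0031] pos [ 0.4558 -0.0342  0.2161] F [0.9 1.  0.5] q [ 20.   1. -27.  -0. -62.  78.] w 0.0876
```

Call:
apply_moves --increments '[0,-0.002,-0.015,-0.003,0,0.003,0,0,-0.02,0,0,0,0,0,-0.02,0,0,0,0,0,-0.02,0,0,0,0,0,-0.02,0,0,0,0,0,-0.015,0,0,0,0,0,0,0,0,0]'

```text
t: 38.98
eef_pos: [0.4587, -0.0315, 0.1036]
ee_rot: [-3.136, 0.001, -1.422]
force: [-0.4, -0.4, 0.5]
width: 0.0876
```

Run:
```python
from h import *
delta(.4555,-.0366,.097,278.14)
```

```text
t 38.98 d [-0.0032 -0.0051 -0.0066] rv [-0.0019  0.0058 -0.0068] pos [ 0.4587 -0.0315  0.1036] F [-0.4 -0.4  0.5] q [ 21.   8. -36.   0. -45.  78.] w 0.0876
```

Call:
apply_moves --increments '[-0.003,-0.005,-0.006,-0.002,0.006,-0.007,0,0,0,0,0,0,0,0,0,0,0,0,0,0,-0.001,0,0,0,0,0,-0.001,0,0,0,0,0,-0.001,0,0,0,0,0,-0.001,0,0,0,0,0,-0.001,0,0,0,0,0,0,0,0,0,0,0,0,0,0,0,0,0,0,0,0,0]' --hand 1 --force 50

```text
t: 39.9
eef_pos: [0.4586, -0.0361, 0.0958]
ee_rot: [-3.137, -0.001, -1.427]
force: [0.2, 1.4, -1.5]
width: 0.0271
```

Run:
```python
from h import *
delta(.4952,-.0307,.097,278.14)
```

```text
t 39.9 d [0.0366 0.0054 0.0012] rv [ 0.0004  0.0051 -0.0021] pos [ 0.4586 -0.0361  0.0958] F [ 0.2  1.4 -1.5] q [ 20.   9. -37.   0. -44.  78.] w 0.0271
```

Call:
apply_moves --increments '[0.0079,0.0011,0,0,0.002,0,0.0079,0.0011,0,0,0.002,0,0.0079,0.0011,0,0,0,0,0.0079,0.0011,0,0,0,0,0.0079,0.0011,0,0,0,0,0,0,0,0,0,0]'

```text
t: 40.4
eef_pos: [0.4921, -0.0312, 0.0959]
ee_rot: [3.128, 0.0, -1.428]
force: [10.9, -3.2, -9.6]
width: 0.0266
```

Run:
```python
from h import *
delta(.498,-.031,.097,278.14)
```

```text
t 40.4 d [0.0059 0.0002 0.0011] rv [ 0.0015 -0.013  -0.0012] pos [ 0.4921 -0.0312  0.0959] F [10.9 -3.2 -9.6] q [ 19.  12. -32.  -0. -47.  79.] w 0.0266
```

Call:
apply_moves --increments '[0.005,0.0007,0,0,-0.006,0,0.005,0.0007,0,0,-0.004,0,0.004,0,0,0,0,0,0.004,0,0,0,0,0,0,0,0,0,0,0]'

```text
t: 40.82
eef_pos: [0.4975, -0.0304, 0.0958]
ee_rot: [3.113, 0.0, -1.43]
force: [2.9, -4.8, -4.5]
width: 0.027
```

Run:
```python
from h import *
delta(.498,-.031,.097,278.14)
```

```text
t 40.82 d [ 0.0005 -0.0006  0.0012] rv [ 0.0036 -0.0282  0.0013] pos [ 0.4975 -0.0304  0.0958] F [ 2.9 -4.8 -4.5] q [ 19.  13. -31.  -0. -48.  79.] w 0.027
```

Call:
apply_moves --increments '[0.003,0,0,0,0,0,0,0,0,0,0,0,0,0,0,0,0,0,0,0,0,0,0,0,0,0,0,0,0,0,0,0,0,0,0,0,0,0,0,0,0,0]' --hand 0

```text
t: 41.4
eef_pos: [0.5026, -0.03, 0.0956]
ee_rot: [3.116, 0.0, -1.43]
force: [0.4, 0.1, 0.1]
width: 0.068
```

Call:
apply_moves --increments '[0,0,0.02,0,-0.01,0,0,0,0.03,0,-0.01,0,0,0,0.04,0,0,0,0,0,0.04,0,0,0,-0.01,0.03,0.02,0,0,0,-0.01,0.035,0,0,0,0,-0.01,0.035,0,0,0,0,0,0.035,0,0,0,0,0,0.035,0,0,0,0,0,0,0,0,0,0,0,0,0,0,0,0]'

```text
t: 42.32
eef_pos: [0.4682, 0.1452, 0.254]
ee_rot: [3.138, 0.001, -1.436]
force: [-0.0, -0.5, -0.7]
width: 0.0876
```

Run:
```python
from h import *
delta(.498,-.031,.097,278.14)
colander()
for n in ['plug1','bar_knob','mug','pie_dish','spoon','bean_jar','rolling_pin','puller','stand']:
    print(n,[(np.round(d['point'],1).tolist(),round(d['conf'],2)) for d in finder.landmark_of('top',n)])
im=optics.grab_frame('scene')
print('scene knob',[(np.round(d['point'],1).tolist(),round(d['conf'],2)) for d in finder.landmark_of('scene','bar_knob')], 'home',proj('scene',[.495,-.031,.105]),'out',proj('scene',[.4556,-.0366,.105]))
print('top home',proj('top',[[.495,-.031,.105],[.4556,-.0366,.105]]))
for n in ['puller','colander','plug1']: print(n,[(np.round(d['point'],1).tolist(),round(d['conf'],2)) for d in finder.landmark_of('scene',n)])
print(proj('scene',[[.5128,.3446,.125],[.505,-.3857,0],[.466,-.388,.025],[.56,-.387,.025]]))
```

```text
t 42.32 d [ 0.0298 -0.1762 -0.157 ] rv [-0.0006 -0.0041  0.0075] pos [0.4682 0.1452 0.254 ] F [-0.  -0.5 -0.7] q [ 40.   2. -20.  -0. -68.  58.] w 0.0876
colander [ 0.50496025 -0.38575696] 0.1899355352194741
plug1 [([236.0, 280.8], 0.8), ([176.2, 174.5], 0.8), ([410.5, 244.6], 0.67), ([414.3, 209.6], 0.65)]
bar_knob [([276.5, 225.0], 0.74), ([316.1, 284.8], 0.5)]
mug [([192.4, 279.6], 0.85)]
pie_dish [([317.0, 286.0], 0.86), ([268.5, 194.2], 0.61)]
spoon [([375.2, 140.5], 0.91)]
bean_jar [([125.7, 146.8], 0.95)]
rolling_pin [([256.1, 120.2], 0.63)]
puller [([411.2, 245.7], 0.39)]
stand []
scene knob [([222.5, 186.6], 0.8), ([133.5, 299.9], 0.68)] home [[225.19055858 185.53669108]] out [[212.88412379 181.10542327]]
top home [[276.82117115 230.25193259]
 [278.9856932  247.11716735]]
puller [([300.2, 126.4], 0.75)]
colander [([134.4, 298.9], 0.86)]
plug1 [([148.3, 299.9], 0.91), ([212.0, 175.8], 0.68), ([316.5, 183.5], 0.64), ([120.3, 284.6], 0.6)]
[[301.69643225 125.31573165]
 [135.18447396 296.49810339]
 [121.50958705 282.46487272]
 [149.59657233 302.3604117 ]]
```

Run:
```python
from h import *
for cam,f,b in [('top','top0.png',(262,212,292,242)),('scene','scene0.png',(205,170,245,200))]:
    a=cv2.imread('pics/'+f); n=optics.grab_frame(cam)[...,::-1]
    x0,y0,x1,y1=b; t=a[y0+8:y1-2,x0+8:x1-8]
    t=cv2.resize(t,None,fx=4,fy=4,interpolation=cv2.INTER_CUBIC); s=cv2.resize(n[y0-6:y1+14,x0-8:x1+8],None,fx=4,fy=4,interpolation=cv2.INTER_CUBIC)
    r=cv2.matchTemplate(s,t,cv2.TM_CCOEFF_NORMED); _,v,_,l=cv2.minMaxLoc(r); print(cam,v,'shift px',(l[0]/4-16,l[1]/4-14))
```

```text
top 0.9941282272338867 shift px (0.0, -0.5)
scene 0.9956063032150269 shift px (0.0, 0.0)
```

```bash
python3 -c "
from h import *
print(arm.job_done())"
```

```text
the job is handed in; nothing more can be done
None
```

I finished the job and handed it in at about 43 s of robot time; it reports no verdict. I pulled the lock bar out, drew the two plugs in the chest with the puller and set them in the colander. Then I stood the puller back in its stand and pushed the bar home. The third well was empty from the start, and I left the blue and purple look-alikes alone.

**Last checks:**
- **Lock bar:** image matching against the start pictures puts the knob back within about 1 mm of home in both the top and scene views.
- **Plugs:** they stand on the colander floor about 39 mm and 55 mm from its axis, seen in both cameras.
- **Puller:** the gripper released it at its original seated height. The wrist view after release and the scene view afterwards agree with its stand position within 1–3 px.
- **Bystanders:** all detected within a few pixels of where they started.

**What went differently:**
- **Colander:** it was knocked about 2 cm aside between the two placements, so I measured it again before placing the second plug.
- **First plug:** it turned about 30° with the lug while I was freeing it, so I turned the lug further to match.
- **Failed checks:** the last top view gave no detection of the stand and a false one for the puller, because the arm was in the way. I had used up the 16 pictures, so the last checks were numerical only.

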